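# Gauge the spacer blocks and sort them by height

## Robot

A 7-joint arm with a two-finger parallel gripper is mounted at the origin on the work surface. World frame = base frame: x ahead of the robot, y to its left, z up, the work surface at z = 0. Lengths are in m, angles in rad, forces in N, time in s.
With the tool pointing down it reaches from about 0.4 to 0.875 m from the base axis. Payload 19.3 kg.
Tool frame: the origin (TCP) lies at the very end of the fingers, on their centre line; the grasp point (between the pads) lies 19 mm behind it; z points along the fingers, y is the direction in which the jaws open and shut (so a half turn about z gives the same grasp; the last joint's range is limited). The gripper opens to 85 mm and grips with 20 to 120 N. Pads are 22 mm wide; open, the fingers measure 114 mm over their backs; the gripper's body (76 mm by 85 mm) begins 54 mm behind the grasp point. The pads swing forward as they close: fully open they stand 13 mm farther back than shut.
Start: joints at [1.08, 0.521, -0.036, 1.599, 0.021, 1.021, -0.113], TCP at [0.255, -0.57, 0.231] pointing down, gripper open.
Joint ranges: [-2.91, 2.91], [-0.3, 2.13], [-1.5, 1.42], [0.17, 2.43], [-1.26, 4.41], [0.16, 1.93], [-2.52, 2.52]. Speed limits (rad/s): [1.89, 1.89, 2.39, 2.39, 3.01, 3.01, 3.01].

## Interface

Orientations are given as [roll, pitch, yaw] about the fixed x, y, z axes, in that order (R = Rz(yaw) Ry(pitch) Rx(roll)).
In Python, from workcell import bot, grab_frame, calibration, workorder gives the robot as it stands.
- The arm moves only by the tool move_arm, never from a script. Its arguments are lists of equal length, an entry for each row: "jaw": the closure in counts, from 0 (fully open) to 255 (shut); "dp": the shift along the tool's x, y, z in units of 800 mm (1.0 is 800 mm), a list of three; "rotation": the turn, a rotation vector about the tool's x, y, z in units of pi rad (1.0 is pi rad), a list of three. In form: {"jaw": [jaw, ...], "dp": [[dx, dy, dz], ...], "rotation": [[rx, ry, rz], ...]}. A call has 1 to 10 rows; each row shifts and turns the commanded pose from where the row before left it, along the tool's axes as they then stand; what a row does not reach is not made up. A row lasts 1/8 s, in which the tool goes at most 62.5 mm and 10.7 degrees, less where a joint would pass 70% of its speed; a pose out of reach is approached as far as the arm can. A call with a number of a shift or a turn outside -1 to 1 is refused whole. A call with a gripper value outside its range is refused whole. The fingers move at their own pace and stop on an object; "squeeze" is the grip in N (left out, the last holds). Time passes only in rows, so rows that do not move let the fingers close. It gives the time, the measured TCP pose, the force and the opening at its end, in the units of the state.
- bot.observe(): the state, without advancing time (a new reading comes with each control period).
- grab_frame(name): name is "scene" or "top"; returns the picture (384x512x3 uint8, blue, green, red); there is no depth.
- calibration(name): a dict with "camera_matrix" (3x3 intrinsics, pixels), "T" (4x4, takes a point from camera to world coordinates). Camera axes: x right, y down, z forward; pixel columns grow to the right and rows downward; lengths in m; the calibration is good to about 2 mm. A picture is of the moment at which its call begins. calibration takes no time and is no camera call.
- workorder.job_done(): hands the job in, once; it reports no verdict.
The state is a dict: "clock": time; "qpos": joint angles; "qd": joint speeds; "joint_efforts": joint torques, N m; "position": TCP position; "tool_rot": TCP orientation; "force": force on the tool from outside, world axes, zero at the start; "moment": the same for the moment, N m; "grip_width": finger opening in m.
Only numpy, scipy, OpenCV 4.12 (cv2) and the standard library are available. Lean on these libraries where they do the work, as an engineer would, in place of code of your own. Each camera call takes 0.05 s, during which the arm holds its last target. There are 200 camera calls.

## Task

Check the steel spacer blocks one at a time in the gauge station, beginning with the block nearest the robot and working outwards: stand the block in the nest, push the slide in until its catch holds, press the gauge knob down until the foot rests firmly on the block and read the height, then push the slide again so that it comes out. Stand 40 mm blocks upright on the floor of the tray with the end handles and 34 mm blocks on the floor of the plain tray. Finish with the slide out and empty, and leave the other things on the bench alone.

Things in the scene. Friction and masses are not known exactly. Their poses are not given: they have to be found in the camera images.
- station: Gauge station, fixed: base 222 x 100 mm, nest slide in front, white column with overhanging arm behind. Origin on the bench under the nest's centre when the slide is out; x = the way the slide is pushed in (away from the robot), z up. Column: x from 121 mm, 60 mm wide, 117 mm high. Arm: x 56 to 121 mm, 40 mm wide, 80 to 92 mm above the bench.
- slide (a joint): Travel of the nest slide in m: 0 = out (towards the robot), grows as it is pushed in along the station's x, end stop 0.082. Push-push catch: push to the end stop and let go, and it is held at about 0.072; push to the end stop again and let go, and the spring (3 N out, 6 N in) drives it fully out. Damped: push at 0.1 m/s or slower.
- nest (a point): Centre of the nest's floor on the slide (moves with it), 28 mm above the bench. The nest is a square pocket 48 x 48 mm with a lip 6 mm high and 6 mm wide, sides parallel to the station's x and y.
- push_face (a point): Centre of the face of the slide's upright push plate that looks towards the robot (moves with the slide). The plate is 70 mm wide, 45 mm high (from 15 to 60 mm above the bench), 8 mm thick, its face 75 mm before the nest's centre.
- gauge (a joint): Descent of the sprung gauge spindle in m: 0 = raised (spring 3 to 4 N), grows as its knob is pressed, stop at 0.025. Raised, the foot is 48 mm above the nest's floor, so the block's height is 0.048 minus the reading when the foot rests on it: reading 0.008 for a 40 mm block, 0.014 for a 34 mm block.
- knob_top (a point): Centre of the top of the gauge's black knob (26 mm across, 126 mm above the bench when raised), right above the 18 mm foot; pressed straight down. The foot stands over the nest's centre when the slide is held in by the catch.
- nest_in (a point): Fixed point of the station on the gauge's axis, 18 mm above the nest's floor: a block's middle point lies here when it stands under the gauge.
- tray_handles_floor (a point): Tray WITH upright steel loop handles at both ends (handles 40 mm high, just outside the ends): inside 84 mm (its x) by 194 mm (its y), walls 3 mm thick and 12 mm high. The point is the centre of its inner floor, 3 mm above the bench. Fixed.
- tray_plain_floor (a point): PLAIN tray without handles, else the same: inside 84 mm (its x) by 194 mm (its y), walls 3 mm thick and 12 mm high. The point is the centre of its inner floor, 3 mm above the bench. Fixed.
- block1a_mid (a point): Plain ground steel spacer block, 42 x 42 mm, either 40 or 34 mm high (to be gauged), about 0.3 kg, standing on the bench in the row to the left of the station at the place nearest the robot. Of block1a and block1b exactly one is present. The point lies on its upright axis 18 mm above its underside; its z is up.
- block1b_mid (a point): Plain ground steel spacer block, 42 x 42 mm, either 40 or 34 mm high (to be gauged), about 0.3 kg, standing on the bench in the row to the left of the station at the place nearest the robot. Of block1a and block1b exactly one is present. The point lies on its upright axis 18 mm above its underside; its z is up.
- block2a_mid (a point): Plain ground steel spacer block, 42 x 42 mm, either 40 or 34 mm high (to be gauged), about 0.3 kg, standing on the bench in the row to the left of the station at the place second, 10 cm further. Of block2a and block2b exactly one is present. The point lies on its upright axis 18 mm above its underside; its z is up.
- block2b_mid (a point): Plain ground steel spacer block, 42 x 42 mm, either 40 or 34 mm high (to be gauged), about 0.3 kg, standing on the bench in the row to the left of the station at the place second, 10 cm further. Of block2a and block2b exactly one is present. The point lies on its upright axis 18 mm above its underside; its z is up.
- block3a_mid (a point): Plain ground steel spacer block, 42 x 42 mm, either 40 or 34 mm high (to be gauged), about 0.3 kg, standing on the bench in the row to the left of the station at the place farthest, 20 cm beyond the first; missing in some starts. Of block3a and block3b at most one is present. The point lies on its upright axis 18 mm above its underside; its z is up.
- block3b_mid (a point): Plain ground steel spacer block, 42 x 42 mm, either 40 or 34 mm high (to be gauged), about 0.3 kg, standing on the bench in the row to the left of the station at the place farthest, 20 cm beyond the first; missing in some starts. Of block3a and block3b at most one is present. The point lies on its upright axis 18 mm above its underside; its z is up.
- ring_gauge: steel setting ring, 64 mm across, 22 mm high; bystander, absent in some starts, stands on the bench; origin at the centre of its underside.
- oil_jar: small jar, 48 mm across, 60 mm high; bystander, stands on the bench; origin at the centre of its underside.
- rail: steel guide rail 26 x 160 x 24 mm with screw heads; bystander, stands on the bench; origin at the centre of its underside.
Not all that is in view belongs to the job. Leave any purple look-alike of the part that bears block1b_mid alone.

How it is judged:
By the outcome, as a careful person would: the job done as asked, in the order asked, and still so for the second after the job is handed in, with the robot touching nothing.
Of block1a, block1b only 1 to 1 are there at a start; the rules pass over those that are not, and their reading is None.
Of block2a, block2b only 1 to 1 are there at a start; the rules pass over those that are not, and their reading is None.
Of block3a, block3b, ring_gauge only 1 to 1 are there at a start; the rules pass over those that are not, and their reading is None.
At some moment in a run one of block1a, block1b, block2a, block2b, block3a, block3b may be knocked a few centimetres aside while the robot is not near it.
It also fails if it takes over 210 s, if anything falls off the work surface, if the arm or the gripper's body presses on something with over 40 N, if the wrist force passes 120 N, or if a joint passes its speed limit or range.

## Working session

There is one attempt and no reset: what is moved stays moved. The work goes in short steps, Python scripts to look and compute and a tool call to move; the robot and the scene stay as the last step left them, time stands still between calls to the robot, and variables do not carry over. Pictures are saved under pics/ and viewed, about 12 in all and at most 16, crops included, and the job is handed in when it is done.

Besides the shell and the picture viewer there is one more tool, called after ">>>" as name(argument=value, ...) on one line, values as JSON. move_arm: Moves the arm, as the interface text tells. Shifts and turns lie within -1 to 1; 1 stands for 800 mm of shift or pi rad of turn. Its arguments: {"type":"object","properties":{"jaw":{"type":"array","items":{"type":"number"}},"dp":{"type":"array","items":{"type":"array","items":{"type":"number","minimum":-1,"maximum":1}}},"rotation":{"type":"array","items":{"type":"array","items":{"type":"number","minimum":-1,"maximum":1}}},"squeeze":{"type":"number"}},"required":["jaw","dp","rotation"]}

```bash
mkdir -p pics; ls
python3 - <<'E'
from workcell import bot, grab_frame, calibration
import cv2,numpy as np
print(bot.observe())
for n in("scene","top"):
    cv2.imwrite(f"pics/{n}0.png",cv2.resize(grab_frame(n),(800,600))); c=calibration(n); print(np.round(c["camera_matrix"],1),np.round(c["T"],4))
E
```

```text
pics
{'clock': 0.0, 'qpos': array([ 1.07983097,  0.52203048, -0.03635241,  1.59997069,  0.02119186,
        1.02111342, -0.11280942]), 'qd': array([ 0.0001103 ,  0.00017149, -0.00149232, -0.00011889,  0.00036518,
       -0.00068367,  0.00167007]), 'joint_efforts': array([ 3.80748361e-04, -9.27098608e+01,  1.98005363e+00, -3.69919288e+01,
        1.78968371e-02,  8.33679718e-03, -4.71127385e-05]), 'position': array([ 0.25513582, -0.57019471,  0.23072855]), 'tool_rot': array([-3.14045693e+00,  6.15711526e-05,  4.20762749e-01]), 'force': array([-0.26401068, -0.75230445,  0.41758368]), 'moment': array([-0.03376949,  0.00072783, -0.03172077]), 'grip_width': 0.08527690423000693}
[[479.4   0.  261. ]
 [  0.  479.4 190.8]
 [  0.    0.    1. ]] [[ 8.888e-01  3.405e-01 -3.067e-01  9.559e-01]
 [ 4.582e-01 -6.594e-01  5.960e-01 -7.425e-01]
 [ 7.000e-04 -6.703e-01 -7.421e-01  1.029e+00]
 [ 0.000e+00  0.000e+00  0.000e+00  1.000e+00]]
[[417.    0.  255.6]
 [  0.  417.  188.8]
 [  0.    0.    1. ]] [[-0.015  -0.9971  0.0746  0.5104]
 [-0.9999  0.0156  0.0072  0.0018]
 [-0.0084 -0.0745 -0.9972  0.9758]
 [ 0.      0.      0.      1.    ]]
```

View pics/scene0.png

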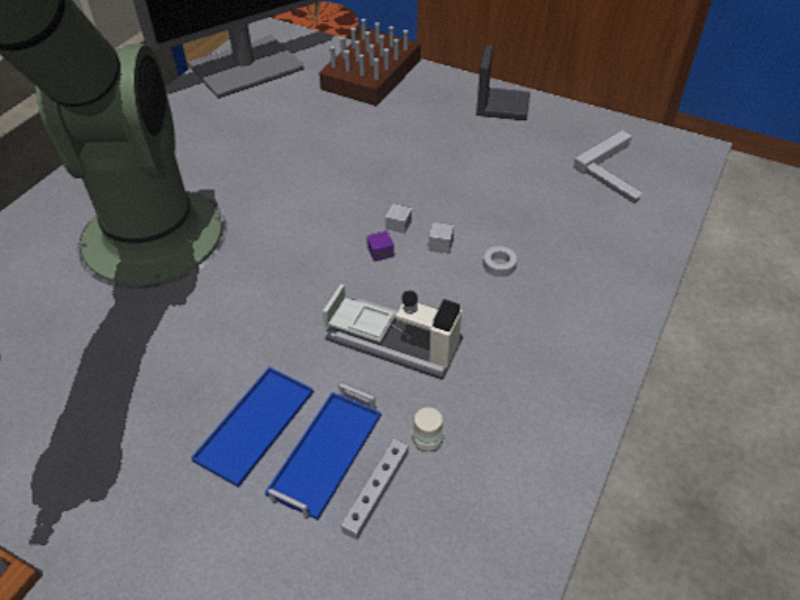

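View pics/top0.png

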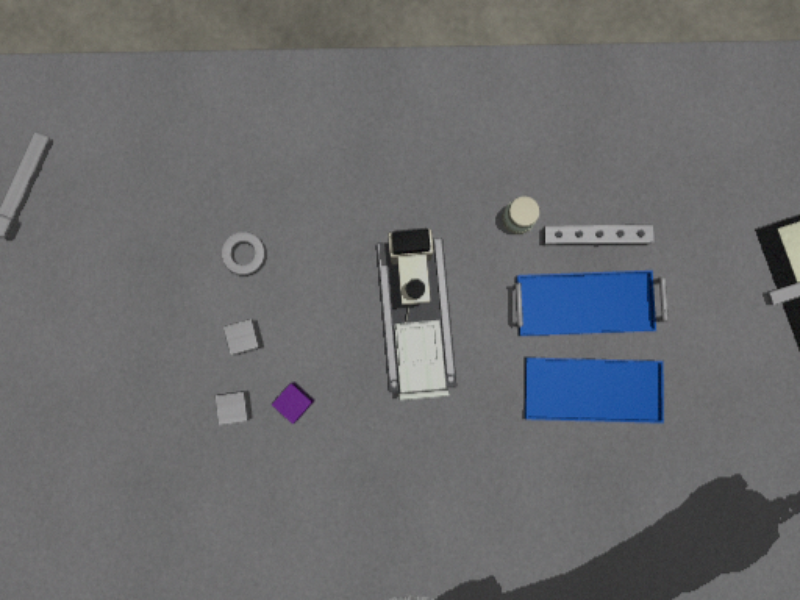

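The scene view shows two steel blocks, a purple look-alike, the ring, the station and both trays. In the top view (800x600) the blocks are at (232,408) and (242,337), the purple one at (292,402), the nest at (417,345) and the knob at (415,288). The handled tray is at (587,303) and the plain tray at (594,390).

```bash
cat > h.py <<'E'
import cv2,numpy as np
from workcell import bot,grab_frame,calibration
def ray(n,uv):
    c=calibration(n);K=c["camera_matrix"];T=c["T"]
    d=T[:3,:3]@np.linalg.solve(K,[uv[0],uv[1],1.]);return T[:3,3],d
def onplane(n,uv,z):
    o,d=ray(n,uv);return o+d*(z-o[2])/d[2]
def proj(n,P):
    c=calibration(n);T=c["T"];p=c["camera_matrix"]@(T[:3,:3].T@(np.asarray(P)-T[:3,3]));return p[:2]/p[2]
def rects(im,mask,z,n="top",amin=100):
    for c in cv2.findContours(mask.astype(np.uint8),cv2.RETR_EXTERNAL,cv2.CHAIN_APPROX_NONE)[0]:
        if cv2.contourArea(c)<amin: continue
        W=np.array([onplane(n,p[0],z)[:2] for p in c]).astype(np.float32)
        r=cv2.minAreaRect(W*1000); m=cv2.moments(c);ce=onplane(n,(m['m10']/m['m00'],m['m01']/m['m00']),z)
        print(np.round(cv2.boundingRect(c)),"rect mm",np.round(r[0],1),np.round(r[1],1),round(r[2],1),"centroid",np.round(ce[:2]*1000,1))
E
python3 - <<'E'
from h import *
im=grab_frame("top");cv2.imwrite("pics/raw_top.png",im)
sc=grab_frame("scene");cv2.imwrite("pics/raw_sc.png",sc)
hsv=cv2.cvtColor(im,cv2.COLOR_BGR2HSV);g=im.max(2)
print("blue z=.015");rects(im,(hsv[...,0]>100)&(hsv[...,0]<125)&(hsv[...,1]>150),.012)
print("purple");rects(im,(hsv[...,0]>130)&(hsv[...,1]>100)&(hsv[...,0]<160),.037)
for t in(125,150):
    print("bright",t);rects(im,g>t,.037)
for s in [(148,261),(155,216)]: print(im[s[1],s[0]],im[s[1]+20,s[0]+40])
a=cv2.resize(im[140:265,230:300],None,fx=5,fy=4.8*1.0416,interpolation=cv2.INTER_CUBIC)
cv2.imwrite("pics/ctop.png",cv2.resize(im[140:260,230:300],None,fx=5,fy=5,interpolation=cv2.INTER_CUBIC))
cv2.imwrite("pics/cblk.png",cv2.resize(im[190:280,130:210],None,fx=6,fy=6,interpolation=cv2.INTER_CUBIC))
cv2.imwrite("pics/cst.png",cv2.resize(sc[175:245,200:300],None,fx=8,fy=8,interpolation=cv2.INTER_CUBIC))
E
```

```text
blue z=.015
[336 229  89  41] rect mm [ 439.5 -273.3] [201.3  88.5] 87.7 centroid [ 439.3 -273.6]
[331 173  89  42] rect mm [ 567.2 -266.1] [ 88.9 201.1] 1.3 centroid [ 567.  -268.6]
purple
[174 245  27  26] rect mm [429.6 164.3] [41.9 45.2] 48.0 centroid [429.3 164.6]
bright 125
[138 251  20  21] rect mm [422.3 252.4] [42.3 40.2] 6.7 centroid [422.7 252.4]
[177 247  22  23] rect mm [427.9 165.8] [37.9 38.4] 47.7 centroid [426.8 162. ]
[337 229  88  42] rect mm [ 440.8 -267.3] [193.9  89.7] 87.6 centroid [ 440.7 -267.5]
[253 205  35  52] rect mm [487.9 -20.8] [110.7  69.7] 4.1 centroid [487.9 -19.9]
[143 204  22  23] rect mm [524.8 239.1] [40.7 41.2] 15.1 centroid [524.7 239. ]
[331 173  89  42] rect mm [ 566.  -259.5] [ 89.4 195.1] 1.2 centroid [ 565.8 -255. ]
[243 166  11  77] rect mm [547.2  26.5] [172.5   9.5] 4.3 centroid [541.8  26.3]
[250 162  25  32] rect mm [607.2  -7.9] [74.9 49.5] 6.0 centroid [613.4 -12.4]
[278 153  13  87] rect mm [564.3 -55.1] [195.4   9.6] 4.3 centroid [563.3 -55.1]
[142 149  27  26] rect mm [646.5 236.3] [59.4 57.3] 89.1 centroid [646.6 236.3]
[349 14
[... 242 characters left out ...]
175. ]
[ 0 85 30 54] rect mm [768.  560.5] [ 21.8 129.4] 67.0 centroid [767.5 560.7]
bright 150
[337 229  84  39] rect mm [ 444.2 -263.4] [186.2  84.1] 89.1 centroid [ 442.6 -263.2]
[253 205  32  46] rect mm [493.3 -18.9] [97.2 64.4] 4.3 centroid [492.5 -19.5]Traceback (most recent call last):
  File "<stdin>", line 8, in <module>
  File "h.py", line 13, in rects
    W=np.array([onplane(n,p[0],z)[:2] for p in c]).astype(np.float32)
                ~~~~~~~^^^^^^^^^^
  File "h.py", line 7, in onplane
    o,d=ray(n,uv);return o+d*(z-o[2])/d[2]
        ~~~^^^^^^
  File "h.py", line 4, in ray
    c=calibration(n);K=c["camera_matrix"];T=c["T"]
ValueError: time passes only in moves, steps and waits
```

```bash
python3 - <<'E'
from workcell import calibration
import pickle
pickle.dump({n:{k:v for k,v in calibration(n).items()} for n in("scene","top")},open("cal.pkl","wb"))
E
sed -i 's/^from workcell.*/from workcell import bot,grab_frame\nimport pickle\nCAL=pickle.load(open("cal.pkl","rb"))\ncalibration=CAL.get/' h.py
python3 - <<'E'
from h import *
im=cv2.imread("pics/raw_top.png");sc=cv2.imread("pics/raw_sc.png")
g=im.max(2)
rects(im,g>150,.028)
print("knob/black");rects(im,(g<40)&(np.arange(512)[None]>200)&(np.arange(512)[None]<300),.126,amin=30)
cv2.imwrite("pics/ctop.png",cv2.resize(im[140:260,230:300],None,fx=5,fy=5,interpolation=cv2.INTER_CUBIC))
cv2.imwrite("pics/cst.png",cv2.resize(sc[175:245,200:300],None,fx=8,fy=8,interpolation=cv2.INTER_CUBIC))
E
```

```text
[337 229  84  39] rect mm [ 443.6 -266. ] [188.   84.9] 89.1 centroid [ 441.9 -265.7]
[253 205  32  46] rect mm [493.2 -19.1] [98.1 65. ] 4.3 centroid [492.4 -19.7]
[332 175  85  39] rect mm [ 565.3 -259.7] [187.8  85.1] 90.0 centroid [ 564.4 -259.5]
[243 167  10  76] rect mm [546.7  26.9] [171.3   8.2] 4.3 centroid [541.4  26.5]
[255 163  20  31] rect mm [605.8 -12. ] [68.7 41.2] 4.3 centroid [615.  -12.5]
[279 153  11  86] rect mm [565.7 -55.4] [194.7   8.4] 4.3 centroid [563.2 -55.5]
[144 150  25  25] rect mm [649.7 233. ] [54.8 46.8] 37.2 centroid [648.8 227.2]
[349 144  69  11] rect mm [ 668.2 -284.3] [155.7  23.1] 89.1 centroid [ 667.4 -284.6]
[498 142  14  38] rect mm [ 637.9 -559.5] [29.5 85.2] 86.5 centroid [ 646.6 -565.2]
[327 126  18  18] rect mm [ 703.6 -176.8] [39.  39.7] 88.4 centroid [ 703.5 -176.7]
knob/black
[260 180  12  11] rect mm [582.  -11.9] [20.3 21.7] 44.1 centroid [581.9 -12.4]
[247 157  14  41] rect mm [598.3  13.2] [85.3 18.5] 7.3 centroid [586.9  14.3]
[251 147  24  16] rect mm [644.7  -7.4] [29.3 47.6] 3.2 centroid [644.9  -7.4]
```

View pics/ctop.png

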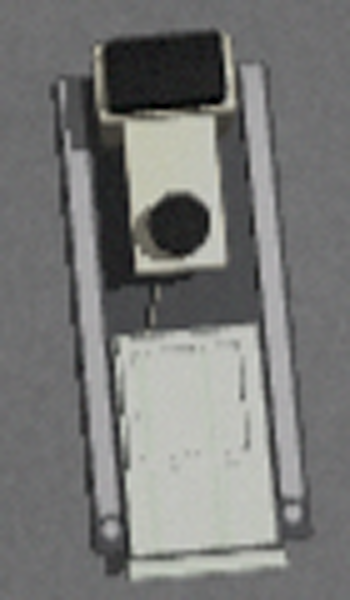

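View pics/cst.png

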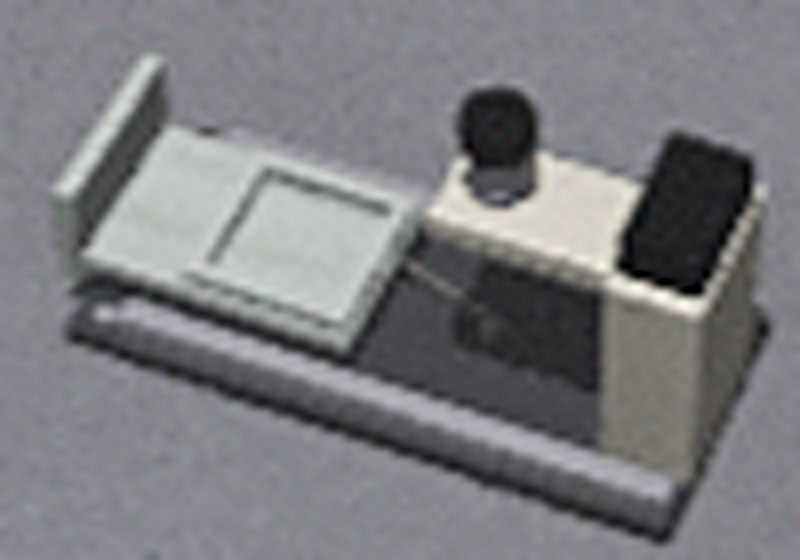

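The top crop gives the knob at (180,222), the slide's front edge at (112..258, 332) and a yaw of about 4.3°. The scene crop gives the pocket's lip corners at about (268,170), (392,210), (338,325) and (205,270).

Run:
```python
from h import *
f=lambda p,s,o:((p[0]+.5)/s-.5+o[0],(p[1]+.5)/s-.5+o[1])
S=lambda p,z:np.round(onplane("scene",f(p,8,(200,175)),z)*1000,1)
Tp=lambda p,z:np.round(onplane("top",f(p,5,(230,140)),z)*1000,1)
C=[S(p,.034) for p in[(268,170),(392,210),(338,325),(205,270)]];print(C,np.mean(C,0))
print("plate top scene",S((152,57),.06),S((65,188),.06))
print("knob scene",S((499,117),.126),"top",Tp((180,222),.126))
print("slide front top",Tp((113,340),.034),Tp((258,325),.034),"plate top edge near",Tp((130,578),.06),Tp((286,567),.06))
y=np.radians(4.3);u=np.array([np.cos(y),np.sin(y)]);v=np.array([-u[1],u[0]])
o=np.array([510.2,-17.6])
print("pushface",o-75*u)
# blocks top vs scene
sc=cv2.imread("pics/raw_sc.png");h=sc.max(2)
rects(sc,h[:,:]>125,.037,"scene",80)
for n,P in(("b1",(.4225,.2524,.037)),("b2",(.5247,.239,.037)),("nest",(.5102,-.0176,.028))):print(n,proj("scene",P),proj("top",P))
cv2.imwrite("pics/cb.png",cv2.resize(np.hstack([sc[120:180,230:310],cv2.imread("pics/raw_top.png")[197:277,135:215][:60]]),None,fx=5,fy=5,interpolation=cv2.INTER_CUBIC))
```

```text
[array([484.6,   4.4,  34. ]), array([531.4,   8. ,  34. ]), array([539.5, -45. ,  34. ]), array([487.9, -44.7,  34. ])] [510.85  -19.325  34.   ]
plate top scene [435.5  12.   60. ] [440.3 -53.4  60. ]
knob scene [582.4 -11.3 126. ] top [583.5 -12.6 126. ]
slide front top [538.5  16.9  34. ] [544.2 -48.6  34. ] plate top edge near [434.1  10.6  60. ] [437.8 -57.3  60. ]
pushface [435.41111499 -23.22340451]
[  0 358  21  26] rect mm [ 307. -638.] [33.  48.1] 1.4 centroid [ 308.9 -635.4]
[361 342  24  42] rect mm [ 990.4 -273.3] [40.9 99.6] 0.1 centroid [ 980.5 -288.8]
[464 302  48  38] rect mm [1169.  -49.] [128.2  71.7] 58.5 centroid [1175.2  -56.6]
[  0   1 512 383] rect mm [421.7 102.2] [1507.9 1562.5] 82.3 centroid [583.8 -46.1]
b1 [254.90236684 135.30703222] [147.51039734 261.12307999]
b2 [282.67702217 148.19875568] [153.6462904 215.1865029]
nest [237.33089198 205.84520553] [267.65892472 219.92720221]
```

View pics/cb.png

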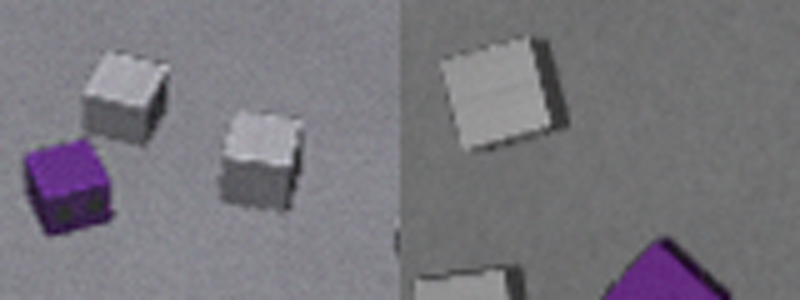

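Two blocks are present, since the ring takes the third place. The nest is near (510.5,-17.8) mm with yaw 4.3°, and the knob is at (582.5,-12.3). Next is a small planner that turns world waypoints into tool-axis rows.

```bash
cat > plan.py <<'E'
import sys,json,numpy as np
from scipy.spatial.transform import Rotation as Ro
from workcell import bot
# usage: plan.py "x,y,z(mm),yawdeg,stepmm" ...   rows in tool axes (tool kept pointing down)
s=bot.observe();p=s["position"].copy();R=Ro.from_euler("xyz",s["tool_rot"])
print("now",np.round(p*1000,1),np.round(np.degrees(s["tool_rot"]),1),"t",round(s["clock"],2),"F",np.round(s["force"],1),"w",round(s["grip_width"]*1000,1),"q",np.round(s["qpos"],2))
for a in sys.argv[1:]:
    x,y,z,yw,st=map(float,a.split(","));g=np.array([x,y,z])/1000;G=Ro.from_euler("xyz",[180,0,yw],degrees=True)
    n=max(1,int(np.ceil(max(np.linalg.norm(g-p)*1000/st,np.degrees((R.inv()*G).magnitude())/9.5))))
    D=[];T=[]
    for i in range(n):
        k=n-i;d=np.round(R.inv().apply((g-p)/k)/.8,4);r=np.round((R.inv()*G).as_rotvec()/k/np.pi,4)
        D.append(d.tolist());T.append(r.tolist());p=p+R.apply(d*.8);R=R*Ro.from_rotvec(r*np.pi)
    print(a,n,"\n",json.dumps(D),"\n",json.dumps(T))
E
python3 plan.py 450,-300,220,4,50 500,80,220,6.7,50 422.4,252.4,120,6.7,40
```

```text
now [ 255.2 -570.3  231. ] [-180.     0.    24.1] t 0.2 F [-0.6  0.4  0.1] w 85.2 q [ 1.08  0.52 -0.04  1.6   0.02  1.02 -0.11]
450,-300,220,4,50 7 
 [[0.0515, -0.0299, 0.002], [0.0499, -0.0324, 0.002], [0.0482, -0.0349, 0.002], [0.0464, -0.0372, 0.002], [0.0445, -0.0395, 0.0019], [0.0425, -0.0417, 0.0019], [0.0403, -0.0437, 0.002]] 
 [[-0.0, 0.0, 0.016], [-0.0, 0.0, 0.016], [-0.0, 0.0, 0.0159], [-0.0001, 0.0, 0.016], [-0.0, 0.0, 0.0159], [-0.0, 0.0, 0.016], [-0.0001, 0.0001, 0.0159]]
500,80,220,6.7,50 8 
 [[0.0119, -0.0587, -0.0], [0.0123, -0.0586, -0.0], [0.0126, -0.0585, -0.0], [0.013, -0.0585, -0.0], [0.0133, -0.0584, -0.0], [0.0137, -0.0583, -0.0], [0.014, -0.0582, -0.0], [0.0144, -0.0582, -0.0]] 
 [[0.0, -0.0, -0.0019], [0.0, -0.0, -0.0019], [0.0, -0.0, -0.0019], [0.0, -0.0, -0.0019], [0.0, -0.0, -0.0018], [0.0, -0.0, -0.0019], [0.0, -0.0, -0.0018], [0.0, -0.0, -0.0019]]
422.4,252.4,120,6.7,40 6 
 [[-0.0119, -0.0376, 0.0208], [-0.0119, -0.0375, 0.0208], [-0.0119, -0.0376, 0.0208], [-0.0118, -0.0375, 0.0209], [-0.0119, -0.0376, 0.0208], [-0.0118, -0.0375, 0.0209]] 
 [[0.0, -0.0, 0.0], [0.0, -0.0, 0.0], [0.0, -0.0, 0.0], [0.0, -0.0, 0.0], [0.0, -0.0, 0.0], [0.0, -0.0, 0.0]]
```

>>> move_arm(jaw=[70,70,70,70,70,70,70], dp=[[0.0515,-0.03,0.002],[0.05,-0.0325,0.002],[0.048,-0.035,0.002],[0.0465,-0.037,0.002],[0.0445,-0.0395,0.002],[0.0425,-0.0415,0.002],[0.04,-0.0435,0.002]], rotation=[[0,0,0.016],[0,0,0.016],[0,0,0.016],[0,0,0.016],[0,0,0.016],[0,0,0.016],[0,0,0.016]], squeeze=40)

```text
clock: 1.08
position: [0.4507, -0.2992, 0.2201]
tool_rot: [3.142, -0.0, 0.067]
force: [1.5, -0.4, -0.8]
grip_width: 0.0619
```

>>> move_arm(jaw=[70,70,70,70,70,70,70,70], dp=[[0.012,-0.0585,0],[0.012,-0.0585,0],[0.0125,-0.0585,0],[0.013,-0.0585,0],[0.0135,-0.0585,0],[0.0135,-0.0585,0],[0.014,-0.058,0],[0.0145,-0.058,0]], rotation=[[0,0,-0.002],[0,0,-0.002],[0,0,-0.002],[0,0,-0.002],[0,0,-0.002],[0,0,-0.002],[0,0,-0.002],[0,0,-0.002]])

```text
clock: 2.08
position: [0.4997, 0.0807, 0.2202]
tool_rot: [3.142, -0.0, 0.119]
force: [0.2, -0.7, -0.4]
grip_width: 0.0618
```

```bash
python3 plan.py 422.4,252.4,120,6.7,45 422.4,252.4,12,6.7,30
python3 - <<'E'
from h import *
im=grab_frame("top"); g=im.max(2); g[:,:130]=0;g[:,175:]=0
rects(im,g>120,.037)
E
```

```text
now [499.7  80.7 220.2] [180.   -0.    6.8] t 2.08 F [ 0.2 -0.7 -0.4] w 61.8 q [-0.13  0.35 -0.18  1.91  0.08  0.88 -1.81]
422.4,252.4,120,6.7,45 5 
 [[-0.0141, -0.0449, 0.025], [-0.0141, -0.0449, 0.025], [-0.0141, -0.0449, 0.0251], [-0.0142, -0.0449, 0.025], [-0.0141, -0.0449, 0.0251]] 
 [[0.0, -0.0, 0.0001], [0.0, -0.0, 0.0002], [0.0, -0.0, 0.0001], [0.0, -0.0, 0.0002], [0.0, -0.0, 0.0001]]
422.4,252.4,12,6.7,30 4 
 [[-0.0, 0.0, 0.0337], [-0.0, 0.0, 0.0338], [-0.0, 0.0, 0.0337], [-0.0001, 0.0, 0.0338]] 
 [[0.0, -0.0, 0.0], [0.0, -0.0, 0.0], [0.0, -0.0, 0.0], [0.0, -0.0, 0.0]]
[130 331  10  40] rect mm [228.6 280.3] [83.6 19.8] 0.4 centroid [230.2 282.9]
[142 226  33  23] rect mm [474.  228.2] [17.4 85.3] 24.8 centroid [475.1 224.7]
[130 140  42  55] rect mm [634.1 256.4] [103.2 107.7] 20.6 centroid [628.2 251.6]
[130  33  45 105] rect mm [826.1 243.6] [245.6 102. ] 0.4 centroid [857.2 244.2]
[130   9  30  23] rect mm [975.9 263.2] [78.  32.2] 59.1 centroid [975.4 262.8]
```

>>> move_arm(jaw=[70,70,70,70,70], dp=[[-0.014,-0.045,0.025],[-0.014,-0.045,0.025],[-0.014,-0.045,0.025],[-0.014,-0.045,0.025],[-0.014,-0.045,0.025]], rotation=[[0,0,0],[0,0,0],[0,0,0],[0,0,0],[0,0,0]])

```text
clock: 2.75
position: [0.4222, 0.2523, 0.1195]
tool_rot: [-3.141, -0.0, 0.119]
force: [1.2, 0.2, -0.2]
grip_width: 0.0616
```

```bash
python3 plan.py 422.4,252.4,12,6.7,30
python3 - <<'E'
from h import *
s=grab_frame("scene");cv2.imwrite("pics/s1.png",cv2.resize(s[100:220,210:370],None,fx=4,fy=4,interpolation=cv2.INTER_CUBIC))
E
```

```text
now [422.2 252.3 119.5] [-180.    -0.     6.8] t 2.75 F [ 1.2  0.2 -0.2] w 61.6 q [-0.5   0.48 -0.2   2.04  0.16  0.64 -2.26]
422.4,252.4,12,6.7,30 4 
 [[0.0001, -0.0, 0.0336], [0.0001, -0.0, 0.0336], [0.0, -0.0, 0.0336], [0.0001, -0.0001, 0.0336]] 
 [[-0.0, -0.0, 0.0002], [-0.0, -0.0, 0.0002], [-0.0, -0.0, 0.0001], [-0.0, -0.0, 0.0002]]
```

View pics/s1.png

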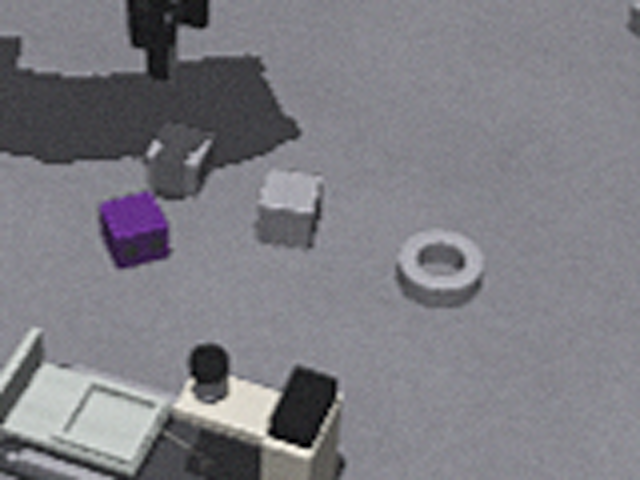

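The blocks are unmoved. Block 1 is at crop (180,158), in the gripper's shadow. I'll go down and grasp it.

>>> move_arm(jaw=[70,70,70,70,70,160,160,160,160], dp=[[0,0,0.0336],[0,0,0.0336],[0,0,0.0336],[0,0,0.0336],[0,0,0],[0,0,0],[0,0,0],[0,0,0],[0,0,0]], rotation=[[0,0,0],[0,0,0],[0,0,0],[0,0,0],[0,0,0],[0,0,0],[0,0,0],[0,0,0],[0,0,0]], squeeze=40)

```text
clock: 3.92
position: [0.4232, 0.2515, 0.0137]
tool_rot: [-3.141, -0.001, 0.119]
force: [-2.3, -0.7, 9.6]
grip_width: 0.0408
```

```bash
python3 plan.py 430,230,160,6.7,40 510.5,-17.8,160,4.3,45 510.5,-17.8,50,4.3,30
```

```text
now [423.2 251.5  13.7] [-1.8e+02 -1.0e-01  6.8e+00] t 3.92 F [-2.3 -0.7  9.6] w 40.8 q [-0.55  0.68 -0.14  2.08  0.23  0.4  -2.32]
430,230,160,6.7,40 4 
 [[0.0014, 0.0069, -0.0457], [0.0014, 0.0069, -0.0457], [0.0013, 0.0069, -0.0457], [0.0013, 0.0069, -0.0458]] 
 [[-0.0001, -0.0001, 0.0002], [-0.0, -0.0001, 0.0001], [-0.0001, -0.0001, 0.0002], [-0.0, -0.0001, 0.0001]]
510.5,-17.8,160,4.3,45 6 
 [[0.0106, 0.0532, 0.0], [0.011, 0.0532, 0.0], [0.0114, 0.0531, 0.0], [0.0117, 0.053, 0.0], [0.0121, 0.0529, 0.0], [0.0126, 0.0528, 0.0]] 
 [[-0.0, -0.0, 0.0022], [-0.0, -0.0, 0.0022], [-0.0, -0.0, 0.0022], [-0.0, -0.0, 0.0023], [-0.0, -0.0, 0.0022], [-0.0, -0.0, 0.0023]]
510.5,-17.8,50,4.3,30 4 
 [[-0.0, 0.0, 0.0344], [-0.0, 0.0, 0.0344], [-0.0, 0.0, 0.0344], [-0.0001, 0.0, 0.0343]] 
 [[-0.0, -0.0, -0.0], [-0.0, -0.0, -0.0], [-0.0, -0.0, -0.0], [-0.0, -0.0, -0.0]]
```

>>> move_arm(jaw=[160,160,160,160], dp=[[0.0015,0.007,-0.046],[0.0015,0.007,-0.046],[0.0015,0.007,-0.046],[0.0015,0.007,-0.046]], rotation=[[0,0,0],[0,0,0],[0,0,0],[0,0,0]])

```text
clock: 4.42
position: [0.4301, 0.2292, 0.1617]
tool_rot: [-3.141, -0.001, 0.119]
force: [0.3, 0.4, -2.6]
grip_width: 0.0411
```

>>> move_arm(jaw=[160,160,160,160,160,160,160], dp=[[0.0105,0.053,0],[0.011,0.053,0],[0.0115,0.053,0],[0.0115,0.053,0],[0.012,0.053,0],[0.0125,0.053,0],[0,0,0]], rotation=[[0,0,0.0022],[0,0,0.0022],[0,0,0.0022],[0,0,0.0022],[0,0,0.0022],[0,0,0.0022],[0,0,0]])

```text
clock: 5.3
position: [0.5113, -0.0213, 0.1603]
tool_rot: [3.14, -0.001, 0.073]
force: [-0.1, 0.8, -2.6]
grip_width: 0.0413
```

```bash
python3 plan.py  510.5,-17.8,70,4.3,30 510.5,-17.8,41,4.3,15
python3 - <<'E'
from h import *
s=grab_frame("scene");cv2.imwrite("pics/s2.png",cv2.resize(s[100:250,170:330],None,fx=4,fy=4,interpolation=cv2.INTER_CUBIC))
E
```

```text
now [511.3 -21.3 160.3] [179.9  -0.    4.2] t 5.3 F [-0.1  0.8 -2.6] w 41.3 q [ 0.05  0.44 -0.17  1.96  0.11  0.75 -1.67]
510.5,-17.8,70,4.3,30 4 
 [[-0.0002, -0.0011, 0.0282], [-0.0002, -0.0011, 0.0282], [-0.0002, -0.0012, 0.0282], [-0.0001, -0.0011, 0.0282]] 
 [[0.0001, -0.0, -0.0002], [0.0001, -0.0001, -0.0002], [0.0001, -0.0, -0.0002], [0.0001, -0.0001, -0.0001]]
510.5,-17.8,41,4.3,15 2 
 [[-0.0, 0.0, 0.0181], [-0.0, 0.0, 0.0182]] 
 [[-0.0, 0.0, -0.0], [-0.0, 0.0, -0.0]]
```

View pics/s2.png

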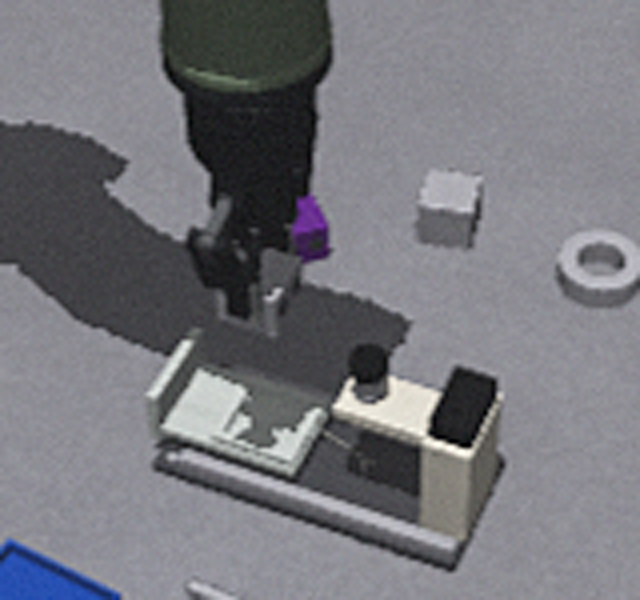

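The block is held over the nest. I'll correct y by +3.5 mm and lower it.

>>> move_arm(jaw=[160,160,160,160,160], dp=[[-0.0005,-0.002,0.028],[-0.0005,-0.002,0.028],[0,-0.0005,0.028],[0,0,0.028],[0,0,0]], rotation=[[0,0,0],[0,0,0],[0,0,0],[0,0,0],[0,0,0]])

```text
clock: 5.98
position: [0.5089, -0.0133, 0.0695]
tool_rot: [-3.141, 0.002, 0.079]
force: [-0.2, 0.1, -3.3]
grip_width: 0.041
```

>>> move_arm(jaw=[160,160,160,160], dp=[[0,0,0.013],[0,0,0.013],[0,0,0.0085],[0,0,0]], rotation=[[0,0,0],[0,0,0],[0,0,0],[0,0,0]])

```text
clock: 6.48
position: [0.5098, -0.0144, 0.0422]
tool_rot: [3.142, 0.0, 0.078]
force: [0.4, -1.1, -3.0]
grip_width: 0.041
```

>>> move_arm(jaw=[160,160,160,160], dp=[[0,0.002,0],[0.0005,0.002,0],[0,0,0.001],[0,0,0]], rotation=[[0,0,0],[0,0,0],[0,0,0],[0,0,0]])

```text
clock: 6.98
position: [0.5105, -0.0175, 0.0418]
tool_rot: [-3.142, -0.0, 0.078]
force: [-0.9, -0.3, -2.8]
grip_width: 0.0411
```

```bash
python3 plan.py
```

```text
now [510.5 -17.5  41.8] [-180.    -0.     4.5] t 6.97 F [-0.9 -0.3 -2.8] w 41.1 q [ 0.01  0.64 -0.13  2.03  0.17  0.48 -1.73]
```

>>> move_arm(jaw=[160,70,70,70,70,70,70,70], dp=[[0,0,0.0005],[0,0,0],[0,0,0],[0,0,0],[0,0,-0.02],[0,0,-0.03],[0,0,-0.03],[0,0,-0.02]], rotation=[[0,0,0],[0,0,0],[0,0,0],[0,0,0],[0,0,0],[0,0,0],[0,0,0],[0,0,0]])

```text
clock: 7.98
position: [0.5109, -0.0175, 0.1233]
tool_rot: [3.142, -0.002, 0.078]
force: [-0.2, -0.4, -0.1]
grip_width: 0.0623
```

>>> move_arm(jaw=[255,255,255,255,255,255], dp=[[-0.043,0,0],[-0.043,0,0],[-0.042,0,0],[0,0,0.04],[0,0,0.04],[0,0,0]], rotation=[[0,0,0],[0,0,0],[0,0,0],[0,0,0],[0,0,0],[0,0,0]])

```text
clock: 8.72
position: [0.4073, -0.0254, 0.0565]
tool_rot: [-3.142, 0.003, 0.078]
force: [-0.1, -0.7, 2.0]
grip_width: 0.0001
```

```bash
python3 plan.py 411,-25.3,46,4.3,20
python3 - <<'E'
from h import *
s=grab_frame("scene");cv2.imwrite("pics/s3.png",cv2.resize(s[140:260,170:330],None,fx=4,fy=4,interpolation=cv2.INTER_CUBIC))
E
```

```text
now [407.3 -25.4  56.5] [-180.     0.2    4.5] t 8.72 F [-0.1 -0.7  2. ] w 0.1 q [ 0.02  0.52 -0.13  2.27  0.18  0.36 -1.76]
411,-25.3,46,4.3,20 1 
 [[0.0046, 0.0003, 0.0131]] 
 [[-0.0, 0.001, 0.001]]
```

View pics/s3.png

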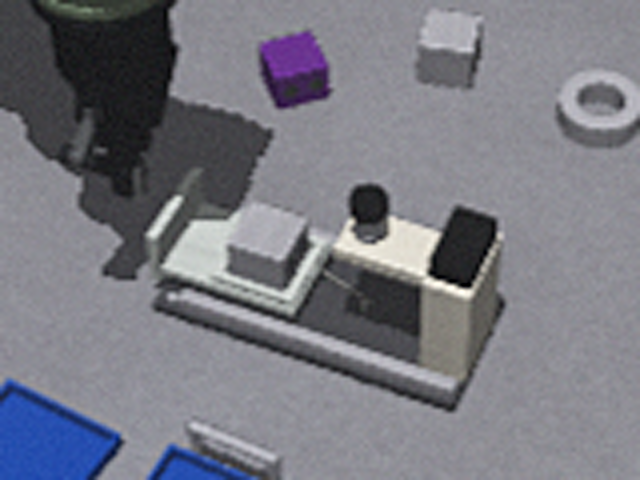

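The block stands square in the nest at crop (268,240). Now I'll lower to plate height and push slowly.

>>> move_arm(jaw=[255,255,255,255,255,255,255,255,255,255], dp=[[0,0,0.0125],[0,0,0],[0.01,0,0],[0.01,0,0],[0.01,0,0],[0.01,0,0],[0.01,0,0],[0.01,0,0],[0.01,0,0],[0.01,0,0]], rotation=[[0,0,0],[0,0,0],[0,0,0],[0,0,0],[0,0,0],[0,0,0],[0,0,0],[0,0,0],[0,0,0],[0,0,0]])

```text
clock: 10.02
position: [0.4723, -0.0206, 0.0473]
tool_rot: [3.141, 0.001, 0.078]
force: [-5.7, -0.7, 4.5]
grip_width: -0.0
```

>>> move_arm(jaw=[255,255,255,255], dp=[[0.01,0,0],[0.01,0,0],[0.01,0,0],[0.005,0,0]], rotation=[[0,0,0],[0,0,0],[0,0,0],[0,0,0]])

```text
clock: 10.52
position: [0.5001, -0.0185, 0.0472]
tool_rot: [3.141, 0.001, 0.078]
force: [-6.5, -2.0, 4.0]
grip_width: -0.0001
```

>>> move_arm(jaw=[255,255,255], dp=[[0.004,0,0],[0.003,0,0],[0,0,0]], rotation=[[0,0,0],[0,0,0],[0,0,0]])

```text
clock: 10.9
position: [0.5056, -0.0181, 0.0472]
tool_rot: [3.141, 0.001, 0.077]
force: [-5.5, -1.3, 3.8]
grip_width: -0.0001
```

>>> move_arm(jaw=[255,255,255], dp=[[0.003,0,0],[0.003,0,0],[0,0,0]], rotation=[[0,0,0],[0,0,0],[0,0,0]])

```text
clock: 11.28
position: [0.507, -0.0181, 0.0467]
tool_rot: [3.141, 0.008, 0.077]
force: [-23.3, -0.5, 14.7]
grip_width: -0.0002
```

End stop reached (23 N). Backing off to let the catch hold.

>>> move_arm(jaw=[255,255,255,255,255,255], dp=[[-0.008,0,0],[-0.01,0,0],[-0.01,0,0],[-0.02,0,0],[-0.02,0,0],[0,0,0]], rotation=[[0,0,0],[0,0,0],[0,0,0],[0,0,0],[0,0,0],[0,0,0]])

```text
clock: 12.02
position: [0.456, -0.0218, 0.0476]
tool_rot: [3.142, -0.0, 0.078]
force: [-0.2, 0.4, -0.7]
grip_width: 0.0
```

```bash
python3 plan.py 455,-22,150,4.3,40 582.5,-12.3,150,4.3,40
python3 - <<'E'
from h import *
s=grab_frame("scene");cv2.imwrite("pics/s4.png",cv2.resize(s[140:260,170:330],None,fx=4,fy=4,interpolation=cv2.INTER_CUBIC))
E
```

```text
now [456.  -21.8  47.6] [180.   -0.    4.5] t 12.03 F [-0.2  0.4 -0.7] w 0.0 q [ 0.02  0.58 -0.13  2.16  0.18  0.41 -1.75]
455,-22,150,4.3,40 3 
 [[-0.0004, 0.0001, -0.0427], [-0.0004, 0.0001, -0.0426], [-0.0004, 0.0, -0.0427]] 
 [[0.0, -0.0, 0.0003], [0.0, -0.0001, 0.0003], [0.0, -0.0, 0.0003]]
582.5,-12.3,150,4.3,40 4 
 [[0.04, -0.0, 0.0], [0.0399, -0.0001, 0.0], [0.04, -0.0, 0.0], [0.0399, -0.0001, 0.0]] 
 [[0.0, -0.0, -0.0], [0.0, -0.0, -0.0], [0.0, -0.0, -0.0], [0.0, -0.0, -0.0]]
```

View pics/s4.png

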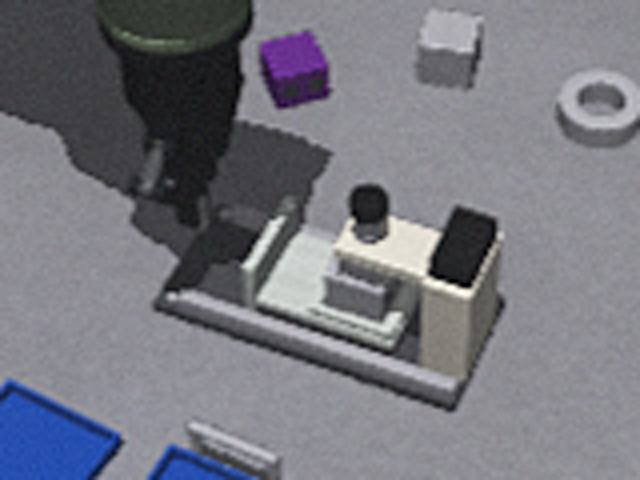

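The slide is held, with the block under the foot. I'll go over the knob and press.

>>> move_arm(jaw=[255,255,255,255,255,255,255,255], dp=[[0,0,-0.043],[0,0,-0.043],[0,0,-0.042],[0.04,0,0],[0.04,0,0],[0.04,0,0],[0.039,0,0],[0,0,0]], rotation=[[0,0,0],[0,0,0],[0,0,0],[0,0,0],[0,0,0],[0,0,0],[0,0,0],[0,0,0]])

```text
clock: 13.08
position: [0.5852, -0.0113, 0.1496]
tool_rot: [-3.141, -0.001, 0.078]
force: [-1.2, -0.5, -0.4]
grip_width: 0.0002
```

>>> move_arm(jaw=[255,255,255,255,255], dp=[[0,0,0.015],[0,0,0.01],[0,0,0.006],[0,0,0],[0,0,0]], rotation=[[0,0,0],[0,0,0],[0,0,0],[0,0,0],[0,0,0]])

```text
clock: 13.7
position: [0.5831, -0.0119, 0.1252]
tool_rot: [3.142, -0.0, 0.078]
force: [-1.8, -0.5, 1.1]
grip_width: -0.0003
```

Near contact. Pressing in small steps.

>>> move_arm(jaw=[255,255,255,255,255], dp=[[0,0,0.003],[0,0,0.003],[0,0,0.0025],[0,0,0],[0,0,0]], rotation=[[0,0,0],[0,0,0],[0,0,0],[0,0,0],[0,0,0]])

```text
clock: 14.32
position: [0.5832, -0.0118, 0.1182]
tool_rot: [-3.142, -0.0, 0.078]
force: [1.0, -0.3, 2.0]
grip_width: -0.0001
```

>>> move_arm(jaw=[255,255,255], dp=[[0,0,0.0025],[0,0,0],[0,0,0]], rotation=[[0,0,0],[0,0,0],[0,0,0]])

```text
clock: 14.7
position: [0.5831, -0.0119, 0.1162]
tool_rot: [-3.142, -0.0, 0.078]
force: [0.5, -1.0, 2.4]
grip_width: 0.0
```

>>> move_arm(jaw=[255,255,255], dp=[[0,0,0.003],[0,0,0],[0,0,0]], rotation=[[0,0,0],[0,0,0],[0,0,0]])

```text
clock: 15.08
position: [0.583, -0.0118, 0.1138]
tool_rot: [-3.142, 0.0, 0.078]
force: [-0.4, 0.8, 2.6]
grip_width: -0.0001
```

>>> move_arm(jaw=[255,255,255], dp=[[0,0,0.003],[0,0,0],[0,0,0]], rotation=[[0,0,0],[0,0,0],[0,0,0]])

```text
clock: 15.45
position: [0.5831, -0.0118, 0.1119]
tool_rot: [3.142, -0.0, 0.078]
force: [-3.5, -0.4, 15.4]
grip_width: 0.0
```

Firm stop at 111.9 mm, so the reading is about 14 mm: a 34 mm block. I'll press a touch more, hold, and lift off.

>>> move_arm(jaw=[255,255,255,255], dp=[[0,0,0.001],[0,0,0],[0,0,0],[0,0,0]], rotation=[[0,0,0],[0,0,0],[0,0,0],[0,0,0]])

```text
clock: 15.95
position: [0.5831, -0.0119, 0.1118]
tool_rot: [3.141, -0.001, 0.078]
force: [-7.8, 0.0, 27.3]
grip_width: -0.0003
```

>>> move_arm(jaw=[255,255,255,255,255,255,255,255,255], dp=[[0,0,-0.01],[0,0,-0.015],[0,0,-0.022],[-0.04,0,0],[-0.04,0,0],[-0.04,0,0],[-0.04,0,0],[0,0,0],[0,0,0]], rotation=[[0,0,0],[0,0,0],[0,0,0],[0,0,0],[0,0,0],[0,0,0],[0,0,0],[0,0,0],[0,0,0]])

```text
clock: 17.08
position: [0.4562, -0.0217, 0.1489]
tool_rot: [3.142, -0.001, 0.078]
force: [-0.1, -0.4, 0.6]
grip_width: -0.0001
```

```bash
python3 plan.py 455,-22,47,4.3,40 510.5,-17.8,47,4.3,8
```

```text
now [456.2 -21.7 148.9] [ 1.8e+02 -1.0e-01  4.4e+00] t 17.07 F [-0.1 -0.4  0.6] w -0.1 q [ 0.07  0.39 -0.19  2.1   0.12  0.66 -1.69]
455,-22,47,4.3,40 3 
 [[-0.0006, 0.0001, 0.0424], [-0.0005, 0.0, 0.0425], [-0.0005, 0.0001, 0.0424]] 
 [[0.0, -0.0001, 0.0003], [0.0, -0.0001, 0.0003], [0.0, -0.0002, 0.0002]]
510.5,-17.8,47,4.3,8 7 
 [[0.0099, -0.0, 0.0], [0.0099, -0.0, 0.0], [0.01, -0.0, 0.0], [0.0099, -0.0, 0.0], [0.01, -0.0, 0.0], [0.0099, -0.0, 0.0], [0.01, -0.0, 0.0]] 
 [[0.0, 0.0, 0.0], [0.0, 0.0, 0.0], [0.0, 0.0, 0.0], [0.0, 0.0, 0.0], [0.0, 0.0, 0.0], [0.0, 0.0, 0.0], [0.0, 0.0, 0.0]]
```

>>> move_arm(jaw=[255,255,255,255,255,255,255,255], dp=[[0,0,0.0425],[0,0,0.0425],[0,0,0.042],[0,0,0],[0.015,0,0],[0.015,0,0],[0.01,0,0],[0.008,0,0]], rotation=[[0,0,0],[0,0,0],[0,0,0],[0,0,0],[0,0,0],[0,0,0],[0,0,0],[0,0,0]])

```text
clock: 18.08
position: [0.4946, -0.0188, 0.047]
tool_rot: [-3.142, -0.001, 0.078]
force: [-0.1, 0.3, 0.7]
grip_width: 0.0001
```

>>> move_arm(jaw=[255,255,255,255,255,255], dp=[[0.005,0,0],[0.005,0,0],[0.004,0,0],[0.003,0,0],[0.003,0,0],[0,0,0]], rotation=[[0,0,0],[0,0,0],[0,0,0],[0,0,0],[0,0,0],[0,0,0]])

```text
clock: 18.82
position: [0.5068, -0.018, 0.0461]
tool_rot: [3.141, 0.006, 0.078]
force: [-14.9, -0.2, 10.2]
grip_width: -0.0004
```

>>> move_arm(jaw=[255,255,255,255,255,255,255,255,255,255], dp=[[-0.012,0,0],[-0.0125,0,0],[-0.0125,0,0],[-0.0125,0,0],[-0.0125,0,0],[-0.0125,0,0],[-0.0125,0,0],[-0.0125,0,0],[-0.0125,0,0],[-0.008,0,0]], rotation=[[0,0,0],[0,0,0],[0,0,0],[0,0,0],[0,0,0],[0,0,0],[0,0,0],[0,0,0],[0,0,0],[0,0,0]])

```text
clock: 20.08
position: [0.4135, -0.0251, 0.0467]
tool_rot: [3.142, -0.0, 0.078]
force: [0.1, 0.4, -1.1]
grip_width: -0.0003
```

>>> move_arm(jaw=[255,255,255], dp=[[0,0,-0.045],[0,0,-0.045],[0,0,0]], rotation=[[0,0,0],[0,0,0],[0,0,0]])

```text
clock: 20.45
position: [0.4152, -0.0251, 0.1205]
tool_rot: [3.141, -0.004, 0.077]
force: [-0.9, -0.7, -0.0]
grip_width: -0.0002
```

```bash
python3 plan.py 510.5,-17.8,120,4.3,40 510.5,-17.8,43,4.3,20
python3 - <<'E'
from h import *
s=grab_frame("scene");cv2.imwrite("pics/s5.png",cv2.resize(s[100:260,170:330],None,fx=3.75,fy=3.75,interpolation=cv2.INTER_CUBIC))
E
```

```text
now [415.2 -25.1 120.5] [180.   -0.2   4.4] t 20.45 F [-0.9 -0.7 -0. ] w -0.2 q [ 0.07  0.39 -0.19  2.22  0.14  0.54 -1.72]
510.5,-17.8,120,4.3,40 3 
 [[0.0398, 0.0, 0.0004], [0.0398, 0.0, 0.0003], [0.0399, 0.0, 0.0003]] 
 [[0.0, -0.0005, 0.0002], [0.0001, -0.0004, 0.0003], [0.0, -0.0005, 0.0002]]
510.5,-17.8,43,4.3,20 4 
 [[-0.0, 0.0, 0.0241], [-0.0, 0.0, 0.0241], [-0.0, 0.0, 0.024], [-0.0, 0.0, 0.0241]] 
 [[0.0, 0.0, 0.0], [0.0, 0.0, 0.0], [0.0, 0.0, 0.0], [0.0, 0.0, 0.0]]
```

View pics/s5.png

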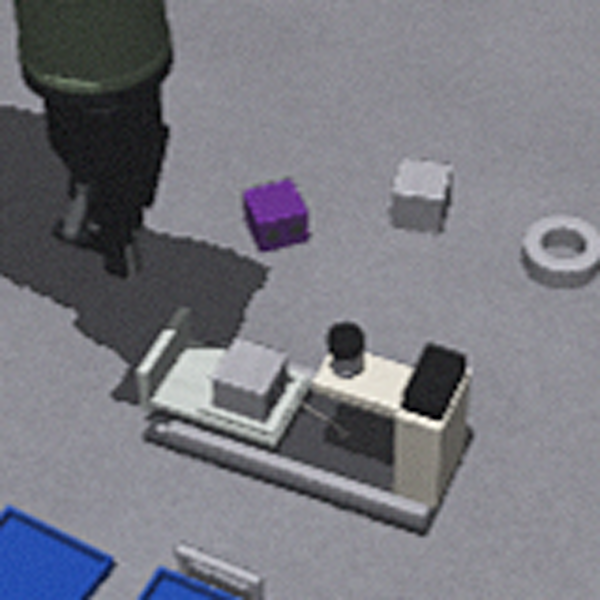

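The slide is out with the block in it. I'll pick it up.

>>> move_arm(jaw=[70,70,70,70,70,70,70,70,70], dp=[[0.04,0,0],[0.04,0,0],[0.039,0,0],[0,0,0],[0,0,0],[0,0,0.024],[0,0,0.024],[0,0,0.024],[0,0,0.024]], rotation=[[0,0,0],[0,0,0],[0,0,0],[0,0,0],[0,0,0],[0,0,0],[0,0,0],[0,0,0],[0,0,0]])

```text
clock: 21.62
position: [0.5079, -0.0178, 0.041]
tool_rot: [3.142, 0.001, 0.078]
force: [0.4, -0.2, -0.7]
grip_width: 0.0618
```

>>> move_arm(jaw=[70,160,160,160,160,160], dp=[[0,0,0],[0,0,0],[0,0,0],[0,0,0],[0,0,0],[0,0,0]], rotation=[[0,0,0],[0,0,0],[0,0,0],[0,0,0],[0,0,0],[0,0,0]])

```text
clock: 22.38
position: [0.5091, -0.0176, 0.0426]
tool_rot: [3.142, -0.001, 0.078]
force: [-2.0, 0.6, 8.5]
grip_width: 0.0413
```

```bash
python3 plan.py 510.5,-17.8,140,4.3,40 440,-230,140,0,45 440,-230,19,0,25
```

```text
now [509.1 -17.6  42.6] [180.   -0.    4.4] t 22.38 F [-2.   0.6  8.5] w 41.3 q [ 0.03  0.64 -0.15  2.03  0.19  0.49 -1.75]
510.5,-17.8,140,4.3,40 3 
 [[0.0006, 0.0001, -0.0406], [0.0006, 0.0001, -0.0406], [0.0006, 0.0002, -0.0406]] 
 [[0.0, -0.0001, 0.0003], [0.0, -0.0001, 0.0003], [0.0, -0.0001, 0.0002]]
440,-230,140,0,45 5 
 [[-0.0216, 0.0516, 0.0], [-0.0208, 0.0519, 0.0], [-0.02, 0.0522, 0.0], [-0.0192, 0.0525, 0.0], [-0.0183, 0.0527, 0.0]] 
 [[0.0, 0.0, 0.0048], [0.0, 0.0, 0.0048], [0.0, 0.0, 0.0048], [0.0, 0.0, 0.0047], [0.0, 0.0, 0.0048]]
440,-230,19,0,25 5 
 [[-0.0, 0.0, 0.0303], [-0.0, 0.0, 0.0302], [-0.0, 0.0, 0.0303], [-0.0, 0.0, 0.0302], [-0.0, 0.0, 0.0303]] 
 [[0.0, 0.0, -0.0], [0.0, 0.0, -0.0], [0.0, 0.0, -0.0], [0.0, 0.0, -0.0], [0.0, 0.0, -0.0]]
```

>>> move_arm(jaw=[160,160,160,160,160,160,160,160,160], dp=[[0,0,-0.04],[0,0,-0.04],[0,0,-0.04],[-0.0215,0.0515,0],[-0.021,0.052,0],[-0.02,0.052,0],[-0.019,0.0525,0],[-0.0185,0.0525,0],[0,0,0]], rotation=[[0,0,0],[0,0,0],[0,0,0],[0,0,0.005],[0,0,0.005],[0,0,0.005],[0,0,0.005],[0,0,0.005],[0,0,0]])

```text
clock: 23.5
position: [0.437, -0.2327, 0.138]
tool_rot: [3.14, 0.0, -0.006]
force: [-0.6, -0.1, -2.5]
grip_width: 0.0414
```

>>> move_arm(jaw=[160,160,160,160,160], dp=[[0,0,0.04],[0,0,0.04],[0,0,0.03],[0,0,0.03],[0,0,0]], rotation=[[0,0,0],[0,0,0],[0,0,0],[0,0,0],[0,0,0]])

```text
clock: 24.12
position: [0.4381, -0.2285, 0.0249]
tool_rot: [-3.14, 0.002, 0.0]
force: [0.4, -0.1, -2.0]
grip_width: 0.0413
```

```bash
python3 plan.py
```

```text
now [ 438.1 -228.5   24.9] [-1.799e+02  1.000e-01  0.000e+00] t 24.12 F [ 0.4 -0.1 -2. ] w 41.3 q [ 0.44  0.66 -0.11  2.07  0.16  0.42 -1.36]
```

>>> move_arm(jaw=[160,160,160,70,70,70], dp=[[0.001,0,0.005],[0,0,0.0037],[0,0,0],[0,0,0],[0,0,0],[0,0,0]], rotation=[[0,0,0],[0,0,0],[0,0,0],[0,0,0],[0,0,0],[0,0,0]])

```text
clock: 24.88
position: [0.4395, -0.2296, 0.019]
tool_rot: [3.142, -0.0, -0.001]
force: [-0.2, -0.4, 0.1]
grip_width: 0.062
```

>>> move_arm(jaw=[70,70,70,70,70], dp=[[0,0,-0.02],[0,0,-0.04],[0,0,-0.06],[0,0,-0.06],[0,0,0]], rotation=[[0,0,0],[0,0,0],[0,0,0],[0,0,0],[0,0,0]])

```text
clock: 25.5
position: [0.4409, -0.2303, 0.167]
tool_rot: [3.139, -0.006, -0.001]
force: [0.6, -0.8, -1.4]
grip_width: 0.0623
```

```bash
python3 plan.py 500,60,170,8,50 524.7,239,120,15.1,45
python3 - <<'E'
from h import *
im=grab_frame("top");cv2.imwrite("pics/t6.png",cv2.resize(im[120:330,120:440],None,fx=2.5,fy=2.5,interpolation=cv2.INTER_CUBIC))
g=im.max(2);h=cv2.cvtColor(im,cv2.COLOR_BGR2HSV)
m=g>120;m[:,180:]=0;m[:195]=0;rects(im,m,.037)
E
```

```text
now [ 440.9 -230.3  167. ] [ 1.798e+02 -3.000e-01 -1.000e-01] t 25.5 F [ 0.6 -0.8 -1.4] w 62.3 q [ 0.49  0.41 -0.16  1.99  0.1   0.74 -1.3 ]
500,60,170,8,50 6 
 [[0.0123, -0.0605, -0.0007], [0.0137, -0.0602, -0.0007], [0.0151, -0.0598, -0.0007], [0.0165, -0.0595, -0.0006], [0.0178, -0.0591, -0.0006], [0.0192, -0.0586, -0.0007]] 
 [[0.0002, -0.0003, -0.0075], [0.0002, -0.0003, -0.0075], [0.0001, -0.0003, -0.0075], [0.0002, -0.0003, -0.0074], [0.0001, -0.0003, -0.0075], [0.0002, -0.0003, -0.0074]]
524.7,239,120,15.1,45 5 
 [[0.0123, -0.0435, 0.0125], [0.0134, -0.0431, 0.0125], [0.0145, -0.0428, 0.0125], [0.0156, -0.0424, 0.0125], [0.0166, -0.042, 0.0126]] 
 [[-0.0, 0.0, -0.0079], [-0.0, 0.0, -0.0079], [-0.0, 0.0, -0.0079], [-0.0, 0.0, -0.0079], [-0.0, 0.0, -0.0079]]
[  0 195 180 189] rect mm [366.8 385.2] [406.3 417.2] 89.9 centroid [368.4 380.1]
```

View pics/t6.png

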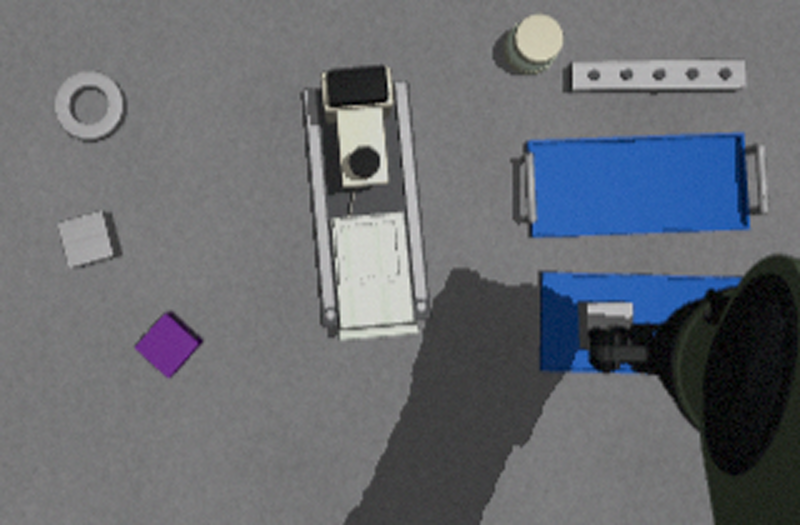

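Block 1 stands in the plain tray, and block 2 is at crop (88,238). I'll measure block 2 again with a higher threshold.

Run:
```python
from h import *
im=grab_frame("top");g=im.max(2)
for t in(125,130,135):
    m=g>t;m[:,180:]=0;m[:200]=0;m[240:]=0;m[:,:130]=0
    m=cv2.morphologyEx(m.astype(np.uint8),cv2.MORPH_OPEN,np.ones((3,3)));print(t);rects(im,m,.037)
```

```text
125
[143 205  22  21] rect mm [524.8 239.2] [41.  41.4] 14.4 centroid [524.9 239. ]
130
[144 205  21  21] rect mm [524.8 239. ] [41.  40.9] 14.1 centroid [524.8 238.9]
135
[144 205  21  21] rect mm [524.8 238.9] [40.6 40.8] 15.1 centroid [524.8 238.8]
```

>>> move_arm(jaw=[70,70,70,70,70,70], dp=[[0.0125,-0.0605,-0.001],[0.0135,-0.06,-0.001],[0.015,-0.06,0],[0.0165,-0.0595,0],[0.018,-0.059,0],[0.019,-0.0585,0]], rotation=[[0,0,-0.0075],[0,0,-0.0075],[0,0,-0.0075],[0,0,-0.0075],[0,0,-0.0075],[0,0,-0.0075]])

```text
clock: 26.35
position: [0.4978, 0.0621, 0.1636]
tool_rot: [3.142, 0.002, 0.141]
force: [1.1, -0.8, -0.1]
grip_width: 0.0621
```

>>> move_arm(jaw=[70,70,70,70,70,70,70], dp=[[0.0125,-0.0435,0.0125],[0.0135,-0.043,0.0125],[0.0145,-0.043,0.0125],[0.0155,-0.0425,0.0125],[0.0165,-0.042,0.0125],[0,0,0],[0,0,0]], rotation=[[0,0,-0.0075],[0,0,-0.0075],[0,0,-0.0075],[0,0,-0.0075],[0,0,-0.0075],[0,0,0],[0,0,0]])

```text
clock: 27.22
position: [0.5229, 0.2389, 0.1137]
tool_rot: [3.141, 0.002, 0.258]
force: [-0.1, -0.6, -0.1]
grip_width: 0.062
```

```bash
python3 plan.py 524.8,239,14,14.6,30
python3 - <<'E'
from h import *
s=grab_frame("scene");cv2.imwrite("pics/s7.png",cv2.resize(s[100:220,210:370],None,fx=4,fy=4,interpolation=cv2.INTER_CUBIC))
E
```

```text
now [522.9 238.9 113.7] [1.80e+02 1.00e-01 1.48e+01] t 27.23 F [-0.1 -0.6 -0.1] w 62.0 q [-0.34  0.6  -0.27  1.82  0.22  0.75 -2.04]
524.8,239,14,14.6,30 4 
 [[0.0006, 0.0001, 0.0312], [0.0006, 0.0001, 0.0312], [0.0007, 0.0001, 0.0311], [0.0006, 0.0001, 0.0312]] 
 [[0.0001, 0.0001, 0.0003], [0.0, 0.0001, 0.0002], [0.0001, 0.0002, 0.0003], [0.0, 0.0001, 0.0002]]
```

View pics/s7.png

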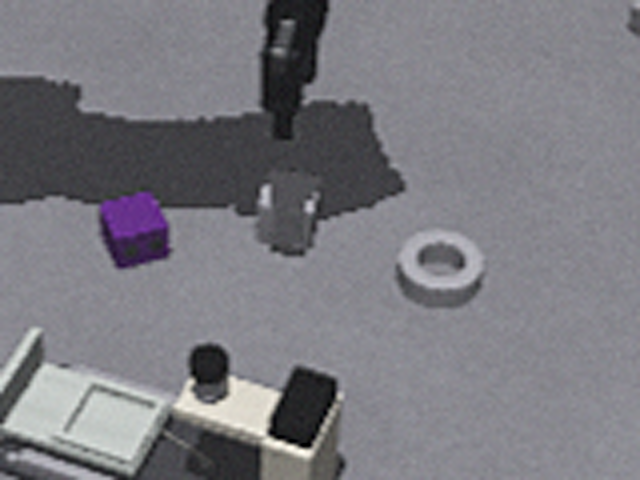

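The block hasn't moved, at crop (288,210). Grasping it.

>>> move_arm(jaw=[70,70,70,70,70,160,160,160,160], dp=[[0.0005,0,0.031],[0.0005,0,0.031],[0.0005,0,0.031],[0.0005,0,0.031],[0,0,0],[0,0,0],[0,0,0],[0,0,0],[0,0,0]], rotation=[[0,0,0],[0,0,0],[0,0,0],[0,0,0],[0,0,0],[0,0,0],[0,0,0],[0,0,0],[0,0,0]])

```text
clock: 28.4
position: [0.5256, 0.24, 0.0165]
tool_rot: [3.142, -0.001, 0.258]
force: [-1.8, -2.0, 8.7]
grip_width: 0.0408
```

```bash
python3 plan.py 524.8,237,160,14.6,40 510.5,-17.8,160,4.3,45
```

```text
now [525.6 240.   16.5] [ 1.80e+02 -1.00e-01  1.48e+01] t 28.4 F [-1.8 -2.   8.7] w 40.8 q [-0.38  0.76 -0.22  1.85  0.29  0.56 -2.09]
524.8,237,160,14.6,40 4 
 [[-0.0004, 0.0009, -0.0449], [-0.0004, 0.0008, -0.0448], [-0.0004, 0.0009, -0.0449], [-0.0005, 0.0008, -0.0448]] 
 [[0.0, -0.0001, 0.0003], [0.0, -0.0001, 0.0002], [0.0, -0.0001, 0.0003], [0.0, -0.0002, 0.0002]]
510.5,-17.8,160,4.3,45 6 
 [[-0.0163, 0.0506, 0.0], [-0.0147, 0.0511, 0.0], [-0.0132, 0.0515, 0.0], [-0.0117, 0.0519, 0.0], [-0.0101, 0.0522, 0.0], [-0.0085, 0.0525, 0.0]] 
 [[0.0, 0.0, 0.0095], [0.0, 0.0, 0.0095], [0.0, 0.0, 0.0096], [0.0, 0.0, 0.0095], [0.0, 0.0, 0.0096], [0.0, 0.0, 0.0095]]
```

>>> move_arm(jaw=[160,160,160,160], dp=[[0,0.001,-0.045],[0,0.001,-0.045],[0,0.001,-0.045],[0,0.001,-0.045]], rotation=[[0,0,0],[0,0,0],[0,0,0],[0,0,0]])

```text
clock: 28.9
position: [0.5257, 0.2368, 0.161]
tool_rot: [-3.142, -0.001, 0.258]
force: [0.0, -0.3, -3.4]
grip_width: 0.0412
```

>>> move_arm(jaw=[160,160,160,160,160,160,160,160,160], dp=[[-0.0165,0.0505,0],[-0.0145,0.051,0],[-0.013,0.0515,0],[-0.0115,0.052,0],[-0.01,0.052,0],[-0.0085,0.0525,0],[0,0,0],[0,0,0],[0,0,0]], rotation=[[0,0,0.0095],[0,0,0.0095],[0,0,0.0095],[0,0,0.0095],[0,0,0.0095],[0,0,0.0095],[0,0,0],[0,0,0],[0,0,0]])

```text
clock: 30.02
position: [0.5128, -0.0166, 0.1594]
tool_rot: [-3.141, -0.0, 0.081]
force: [0.5, 0.5, -2.0]
grip_width: 0.0412
```

```bash
python3 plan.py 510.5,-17.8,70,4.3,30
```

```text
now [512.8 -16.6 159.4] [-180.    -0.     4.6] t 30.02 F [ 0.5  0.5 -2. ] w 41.2 q [ 0.09  0.45 -0.23  1.95  0.15  0.75 -1.71]
510.5,-17.8,70,4.3,30 3 
 [[-0.001, 0.0004, 0.0372], [-0.001, 0.0005, 0.0373], [-0.001, 0.0004, 0.0372]] 
 [[-0.0, -0.0, 0.0006], [-0.0001, -0.0, 0.0006], [-0.0, -0.0001, 0.0006]]
```

>>> move_arm(jaw=[160,160,160,160,160], dp=[[-0.001,0.0005,0.037],[-0.001,0.0005,0.037],[-0.001,0.0005,0.037],[0,0,0],[0,0,0]], rotation=[[0,0,0.0005],[0,0,0.0005],[0,0,0.0005],[0,0,0],[0,0,0]])

```text
clock: 30.65
position: [0.511, -0.0185, 0.0714]
tool_rot: [-3.142, -0.001, 0.075]
force: [0.2, 0.2, -2.3]
grip_width: 0.0412
```

>>> move_arm(jaw=[160,160,160,160,160], dp=[[0,0,0.013],[0,0,0.013],[0,0,0.005],[0,0,0],[0,0,0]], rotation=[[0,0,0],[0,0,0],[0,0,0],[0,0,0],[0,0,0]])

```text
clock: 31.28
position: [0.5106, -0.019, 0.0457]
tool_rot: [-3.142, -0.0, 0.075]
force: [-0.6, -0.6, -3.9]
grip_width: 0.0416
```

>>> move_arm(jaw=[160,160,70,70,70,70,70,70,70,70], dp=[[0,-0.0015,0.0015],[0,0,0],[0,0,0],[0,0,0],[0,0,0],[0,0,-0.02],[0,0,-0.03],[0,0,-0.03],[0,0,-0.02],[0,0,0]], rotation=[[0,0,0],[0,0,0],[0,0,0],[0,0,0],[0,0,0],[0,0,0],[0,0,0],[0,0,0],[0,0,0],[0,0,0]])

```text
clock: 32.52
position: [0.511, -0.0179, 0.1257]
tool_rot: [3.141, -0.002, 0.074]
force: [1.2, -0.3, -0.2]
grip_width: 0.0621
```

>>> move_arm(jaw=[255,255,255,255,255,255,255,255], dp=[[-0.042,0,0],[-0.042,0,0],[-0.04,0,0],[0,0,0],[0,0,0.04],[0,0,0.04],[0,0,0.0165],[0,0,0]], rotation=[[0,0,0],[0,0,0],[0,0,0],[0,0,0],[0,0,0],[0,0,0],[0,0,0],[0,0,0]])

```text
clock: 33.52
position: [0.4113, -0.025, 0.0467]
tool_rot: [-3.142, 0.002, 0.075]
force: [-0.1, 0.1, -0.4]
grip_width: 0.0
```

```bash
python3 plan.py
python3 - <<'E'
from h import *
s=grab_frame("scene");cv2.imwrite("pics/s8.png",cv2.resize(s[140:260,170:330],None,fx=4,fy=4,interpolation=cv2.INTER_CUBIC))
E
```

```text
now [411.3 -25.   46.7] [-1.8e+02  1.0e-01  4.3e+00] t 33.52 F [-0.1  0.1 -0.4] w 0.0 q [ 0.04  0.54 -0.16  2.27  0.25  0.35 -1.82]
```

View pics/s8.png

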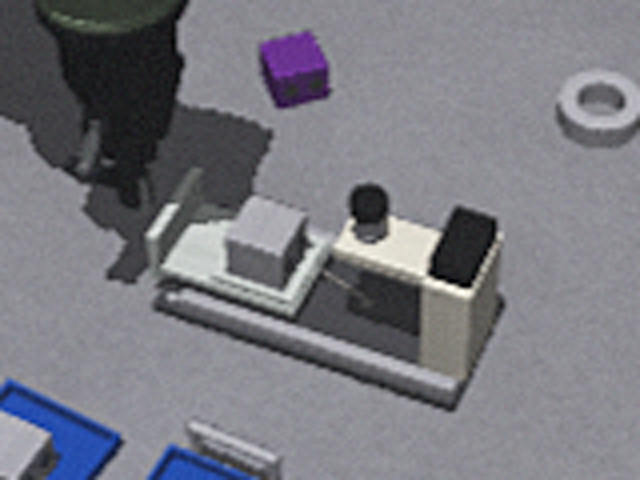

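Block 2 sits flat in the nest at crop (267,238) and looks taller. I'll push from 411 to about 508 mm.

>>> move_arm(jaw=[255,255,255,255,255,255,255,255,255,255], dp=[[0.01,0,0],[0.01,0,0],[0.01,0,0],[0.01,0,0],[0.01,0,0],[0.01,0,0],[0.01,0,0],[0.01,0,0],[0.01,0,0],[0.01,0,0]], rotation=[[0,0,0],[0,0,0],[0,0,0],[0,0,0],[0,0,0],[0,0,0],[0,0,0],[0,0,0],[0,0,0],[0,0,0]])

```text
clock: 34.83
position: [0.4911, -0.0193, 0.0471]
tool_rot: [3.142, 0.001, 0.074]
force: [-8.0, -0.7, 4.7]
grip_width: -0.0001
```

>>> move_arm(jaw=[255,255,255,255,255,255], dp=[[0.006,0,0],[0.005,0,0],[0.005,0,0],[0.004,0,0],[0,0,0],[0,0,0]], rotation=[[0,0,0],[0,0,0],[0,0,0],[0,0,0],[0,0,0],[0,0,0]])

```text
clock: 35.58
position: [0.5068, -0.0181, 0.047]
tool_rot: [3.142, 0.001, 0.074]
force: [-6.7, 0.0, 2.7]
grip_width: 0.0001
```

>>> move_arm(jaw=[255,255,255,255], dp=[[0.002,0,0],[0.002,0,0],[0,0,0],[0,0,0]], rotation=[[0,0,0],[0,0,0],[0,0,0],[0,0,0]])

```text
clock: 36.08
position: [0.507, -0.0182, 0.0466]
tool_rot: [3.141, 0.007, 0.074]
force: [-23.4, -0.3, 14.7]
grip_width: -0.0001
```

>>> move_arm(jaw=[255,255,255,255,255,255], dp=[[-0.008,0,0],[-0.01,0,0],[-0.01,0,0],[-0.02,0,0],[-0.02,0,0],[0,0,0]], rotation=[[0,0,0],[0,0,0],[0,0,0],[0,0,0],[0,0,0],[0,0,0]])

```text
clock: 36.83
position: [0.4559, -0.0219, 0.0475]
tool_rot: [3.142, -0.0, 0.075]
force: [0.6, 0.4, 0.1]
grip_width: 0.0002
```

```bash
python3 plan.py
python3 - <<'E'
from h import *
s=grab_frame("scene");a=cv2.resize(s[140:260,170:330],None,fx=4,fy=4,interpolation=cv2.INTER_CUBIC);cv2.imwrite("pics/s9.png",a)
b=cv2.imread("pics/s4.png");d=cv2.absdiff(a,b).max(2)[180:420,230:520]
print("diff vs held-in picture: mean",d.mean(),"frac>40",(d>40).mean())
E
```

```text
now [455.9 -21.9  47.5] [180.   -0.    4.3] t 36.83 F [0.6 0.4 0.1] w 0.2 q [ 0.05  0.58 -0.17  2.16  0.24  0.42 -1.81]
diff vs held-in picture: mean 4.906551724137931 frac>40 0.010459770114942528
```

The slide is held: the frame matches the earlier held-in picture. Now the knob.

>>> move_arm(jaw=[255,255,255,255,255,255,255,255,255], dp=[[0,0,-0.043],[0,0,-0.043],[0,0,-0.042],[0.04,0,0],[0.04,0,0],[0.04,0,0],[0.039,0,0],[0,0,0],[0,0,0]], rotation=[[0,0,0],[0,0,0],[0,0,0],[0,0,0],[0,0,0],[0,0,0],[0,0,0],[0,0,0],[0,0,0]])

```text
clock: 38.0
position: [0.5828, -0.0123, 0.1495]
tool_rot: [-3.141, 0.0, 0.075]
force: [-0.1, -0.4, -0.4]
grip_width: -0.0002
```

>>> move_arm(jaw=[255,255,255,255,255,255,255], dp=[[0,0,0.015],[0,0,0.01],[0,0,0.006],[0,0,0.003],[0,0,0.003],[0,0,0],[0,0,0]], rotation=[[0,0,0],[0,0,0],[0,0,0],[0,0,0],[0,0,0],[0,0,0],[0,0,0]])

```text
clock: 38.88
position: [0.583, -0.0124, 0.1202]
tool_rot: [3.142, -0.0, 0.075]
force: [-0.9, 0.1, 2.1]
grip_width: -0.0003
```

>>> move_arm(jaw=[255,255,255], dp=[[0,0,0.0025],[0,0,0],[0,0,0]], rotation=[[0,0,0],[0,0,0],[0,0,0]])

```text
clock: 39.25
position: [0.5831, -0.0123, 0.1181]
tool_rot: [-3.142, -0.0, 0.075]
force: [-1.1, 0.7, 4.1]
grip_width: 0.0001
```

>>> move_arm(jaw=[255,255,255], dp=[[0,0,0.0015],[0,0,0],[0,0,0]], rotation=[[0,0,0],[0,0,0],[0,0,0]])

```text
clock: 39.62
position: [0.5833, -0.0123, 0.1179]
tool_rot: [3.141, -0.001, 0.074]
force: [-6.5, -0.4, 20.8]
grip_width: 0.0001
```

>>> move_arm(jaw=[255,255,255], dp=[[0,0,0.0005],[0,0,0],[0,0,0]], rotation=[[0,0,0],[0,0,0],[0,0,0]])

```text
clock: 40.0
position: [0.5833, -0.0124, 0.1178]
tool_rot: [3.141, -0.001, 0.074]
force: [-9.0, 0.4, 28.3]
grip_width: 0.0001
```

Firm stop at 117.8 mm, reading about 8 mm: a 40 mm block for the handled tray. I'll lift off and push the slide to release it.

>>> move_arm(jaw=[255,255,255,255,255,255,255,255], dp=[[0,0,-0.01],[0,0,-0.015],[0,0,-0.016],[-0.04,0,0],[-0.04,0,0],[-0.04,0,0],[-0.039,0,0],[0,0,0]], rotation=[[0,0,0],[0,0,0],[0,0,0],[0,0,0],[0,0,0],[0,0,0],[0,0,0],[0,0,0]])

```text
clock: 41.0
position: [0.4547, -0.0222, 0.1499]
tool_rot: [3.141, 0.0, 0.074]
force: [1.3, 0.8, 0.5]
grip_width: 0.0003
```

>>> move_arm(jaw=[255,255,255,255,255,255,255,255], dp=[[0,0,0.0425],[0,0,0.0425],[0,0,0.042],[0,0,0],[0.015,0,0],[0.015,0,0],[0.01,0,0],[0.008,0,0]], rotation=[[0,0,0],[0,0,0],[0,0,0],[0,0,0],[0,0,0],[0,0,0],[0,0,0],[0,0,0]])

```text
clock: 42.0
position: [0.4952, -0.019, 0.048]
tool_rot: [-3.142, -0.001, 0.074]
force: [-1.2, -0.2, -1.0]
grip_width: -0.0
```

>>> move_arm(jaw=[255,255,255,255,255,255], dp=[[0.005,0,0],[0.005,0,0],[0.004,0,0],[0.003,0,0],[0.002,0,0],[0,0,0]], rotation=[[0,0,0],[0,0,0],[0,0,0],[0,0,0],[0,0,0],[0,0,0]])

```text
clock: 42.75
position: [0.5069, -0.0182, 0.0472]
tool_rot: [3.141, 0.006, 0.074]
force: [-14.7, -0.1, 9.0]
grip_width: 0.0003
```

>>> move_arm(jaw=[255,255,255,255,255,255,255,255,255,255], dp=[[-0.012,0,0],[-0.0125,0,0],[-0.0125,0,0],[-0.0125,0,0],[-0.0125,0,0],[-0.0125,0,0],[-0.0125,0,0],[-0.0125,0,0],[-0.0125,0,0],[-0.008,0,0]], rotation=[[0,0,0],[0,0,0],[0,0,0],[0,0,0],[0,0,0],[0,0,0],[0,0,0],[0,0,0],[0,0,0],[0,0,0]])

```text
clock: 44.0
position: [0.4134, -0.025, 0.0477]
tool_rot: [-3.142, -0.0, 0.075]
force: [0.4, -0.2, 0.3]
grip_width: 0.0001
```

>>> move_arm(jaw=[255,255,255,255], dp=[[0,0,-0.045],[0,0,-0.045],[0,0,0],[0,0,0]], rotation=[[0,0,0],[0,0,0],[0,0,0],[0,0,0]])

```text
clock: 44.5
position: [0.4138, -0.0251, 0.1193]
tool_rot: [3.142, -0.0, 0.074]
force: [1.2, -1.1, -0.7]
grip_width: -0.0001
```

```bash
python3 plan.py 510.5,-17.8,120,4.3,40 510.5,-17.8,45,4.3,20
python3 - <<'E'
from h import *
s=grab_frame("scene");a=cv2.resize(s[140:260,170:330],None,fx=4,fy=4,interpolation=cv2.INTER_CUBIC)
b=cv2.imread("pics/s8.png");d=cv2.absdiff(a,b).max(2)[180:420,220:520]
print("diff vs slide-out picture: mean",d.mean(),"frac>40",(d>40).mean())
E
```

```text
now [413.8 -25.1 119.3] [180.   -0.    4.3] t 44.5 F [ 1.2 -1.1 -0.7] w -0.1 q [ 0.12  0.39 -0.25  2.22  0.18  0.55 -1.77]
510.5,-17.8,120,4.3,40 3 
 [[0.0404, -0.0, -0.0003], [0.0404, -0.0, -0.0003], [0.0405, -0.0, -0.0002]] 
 [[0.0, -0.0, -0.0001], [0.0, -0.0, -0.0001], [0.0, -0.0001, -0.0]]
510.5,-17.8,45,4.3,20 4 
 [[-0.0, -0.0, 0.0234], [-0.0, -0.0, 0.0234], [-0.0, -0.0, 0.0235], [-0.0, -0.0, 0.0234]] 
 [[0.0, 0.0, -0.0], [0.0, 0.0, -0.0], [0.0, 0.0, -0.0], [0.0, 0.0, -0.0]]
diff vs slide-out picture: mean 4.6102638888888885 frac>40 0.005472222222222222
```

The slide is fully out again with the block in it. Picking up the block.

>>> move_arm(jaw=[70,70,70,70,70,70,70,70,70], dp=[[0.0405,0,0],[0.0405,0,0],[0.04,0,0],[0,0,0],[0,0,0],[0,0,0.0235],[0,0,0.0235],[0,0,0.0235],[0,0,0.0225]], rotation=[[0,0,0],[0,0,0],[0,0,0],[0,0,0],[0,0,0],[0,0,0],[0,0,0],[0,0,0],[0,0,0]])

```text
clock: 45.68
position: [0.5094, -0.0179, 0.0444]
tool_rot: [3.142, 0.001, 0.075]
force: [0.4, -0.4, 0.2]
grip_width: 0.0621
```

>>> move_arm(jaw=[70,160,160,160,160,160], dp=[[0,0,0],[0,0,0],[0,0,0],[0,0,0],[0,0,0],[0,0,0]], rotation=[[0,0,0],[0,0,0],[0,0,0],[0,0,0],[0,0,0],[0,0,0]])

```text
clock: 46.42
position: [0.5106, -0.0177, 0.0459]
tool_rot: [3.142, -0.001, 0.074]
force: [-3.0, 0.4, 8.6]
grip_width: 0.0411
```

```bash
python3 plan.py 510.5,-17.8,140,4.3,40 567,-265,140,0,45 567,-265,25,0,30
```

```text
now [510.6 -17.7  45.9] [180.   -0.    4.3] t 46.42 F [-3.   0.4  8.6] w 41.1 q [ 0.07  0.64 -0.2   2.02  0.24  0.5  -1.8 ]
510.5,-17.8,140,4.3,40 3 
 [[-0.0, 0.0, -0.0392], [-0.0, 0.0, -0.0392], [-0.0001, 0.0001, -0.0392]] 
 [[0.0, -0.0001, -0.0001], [0.0, -0.0001, -0.0], [0.0, -0.0001, -0.0001]]
567,-265,140,0,45 6 
 [[0.0079, 0.0522, 0.0], [0.0085, 0.0521, 0.0], [0.0092, 0.052, 0.0], [0.0098, 0.0519, 0.0], [0.0105, 0.0518, 0.0], [0.0112, 0.0517, 0.0]] 
 [[0.0, 0.0, 0.004], [0.0, 0.0, 0.004], [0.0, 0.0, 0.004], [0.0, 0.0, 0.004], [0.0, 0.0, 0.004], [0.0, 0.0, 0.0039]]
567,-265,25,0,30 4 
 [[0.0, -0.0, 0.0359], [0.0, -0.0, 0.036], [0.0, -0.0, 0.0359], [0.0, -0.0, 0.036]] 
 [[0.0, 0.0, 0.0], [0.0, 0.0, 0.0], [0.0, 0.0, 0.0], [0.0, 0.0, 0.0]]
```

>>> move_arm(jaw=[160,160,160,160,160,160,160,160,160,160], dp=[[0,0,-0.04],[0,0,-0.04],[0,0,-0.04],[0.008,0.052,0],[0.0085,0.052,0],[0.009,0.052,0],[0.01,0.052,0],[0.0105,0.052,0],[0.011,0.0515,0],[0,0,0]], rotation=[[0,0,0],[0,0,0],[0,0,0],[0,0,0.004],[0,0,0.004],[0,0,0.004],[0,0,0.004],[0,0,0.004],[0,0,0.004],[0,0,0]])

```text
clock: 47.68
position: [0.5661, -0.2685, 0.1411]
tool_rot: [3.14, 0.0, -0.005]
force: [-0.8, 0.7, -3.5]
grip_width: 0.0411
```

>>> move_arm(jaw=[160,160,160,160,160,160], dp=[[0,0,0],[0,0,0.04],[0,0,0.04],[0,0,0.035],[0,0,0.03],[0,0,0]], rotation=[[0,0,0],[0,0,0],[0,0,0],[0,0,0],[0,0,0],[0,0,0]])

```text
clock: 48.42
position: [0.5659, -0.2633, 0.0241]
tool_rot: [-3.14, 0.003, 0.001]
force: [0.1, 1.0, -3.0]
grip_width: 0.0413
```

```bash
python3 plan.py 567,-265,20.5,0,30
```

```text
now [ 565.9 -263.3   24.1] [-1.799e+02  1.000e-01  0.000e+00] t 48.42 F [ 0.1  1.  -3. ] w 41.3 q [ 0.46  0.79 -0.17  1.72  0.2   0.65 -1.4 ]
567,-265,20.5,0,30 1 
 [[0.0014, 0.0022, 0.0044]] 
 [[-0.0005, 0.0008, 0.0002]]
```

>>> move_arm(jaw=[160,160,160,70,70,70], dp=[[0,0,0.0025],[0,0,0.0015],[0,0,0],[0,0,0],[0,0,0],[0,0,0]], rotation=[[0,0,0],[0,0,0],[0,0,0],[0,0,0],[0,0,0],[0,0,0]])

```text
clock: 49.18
position: [0.5668, -0.2649, 0.0222]
tool_rot: [3.142, -0.0, -0.001]
force: [-0.2, -0.2, -0.1]
grip_width: 0.0622
```

>>> move_arm(jaw=[70,70,70,70,70,70,70,70,70,70], dp=[[0,0,-0.02],[0,0,-0.04],[0,0,-0.06],[0,0,-0.06],[0,0,-0.06],[-0.05,0.06,0],[-0.05,0.06,0],[-0.03,0.06,0],[-0.02,0.06,0],[0,0.06,0]], rotation=[[0,0,0],[0,0,0],[0,0,0],[0,0,0],[0,0,0],[0,0,0],[0,0,0],[0,0,0],[0,0,0],[0,0,0]])

```text
clock: 50.42
position: [0.445, -0.5068, 0.2158]
tool_rot: [3.141, -0.0, -0.002]
force: [1.2, -0.8, -0.3]
grip_width: 0.0614
```

```bash
python3 plan.py
python3 - <<'E'
from h import *
im=grab_frame("top");sc=grab_frame("scene")
cv2.imwrite("pics/t10.png",np.hstack([cv2.resize(im[120:330,110:440],(400,255)),cv2.resize(sc[110:360,100:400],(400,333))[:255]]) if 0 else np.vstack([cv2.resize(im[130:290,120:440],(600,300),interpolation=cv2.INTER_CUBIC),cv2.resize(sc[130:350,110:390],(382,300),interpolation=cv2.INTER_CUBIC).copy() if 0 else cv2.copyMakeBorder(cv2.resize(sc[130:350,110:390],(382,300),interpolation=cv2.INTER_CUBIC),0,0,0,218,cv2.BORDER_CONSTANT)]))
E
```

```text
now [ 445.  -506.8  215.8] [ 1.799e+02 -0.000e+00 -1.000e-01] t 50.42 F [ 1.2 -0.8 -0.3] w 61.4 q [ 0.87  0.62 -0.18  1.47  0.12  1.06 -0.9 ]
```

View pics/t10.png

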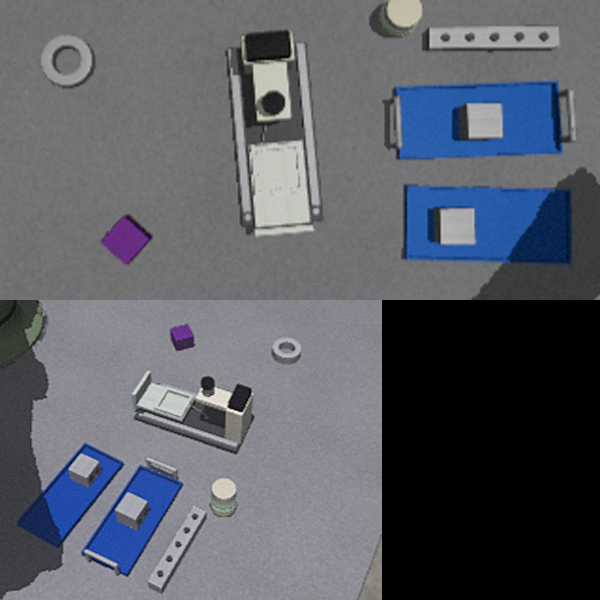

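Both blocks stand in their trays, in the top half at (485,120) and (457,226). The slide is out and empty at (278,185), and the ring, jar, rail and purple block look unmoved. Handing in.

```bash
python3 -c "
from workcell import workorder
print(workorder.job_done())"
```

```text
the job is handed in; nothing more can be done
None
```

I gauged both blocks, nearest first, placed them in the trays and handed the job in at about 50 s. Only two blocks were there; the ring gauge was present and there was no third block.

| Block | Knob stopped at | Press force | Reading | Height | Now standing in |
|---|---|---|---|---|---|
| 1 (nearest) | 111.8 mm | 27 N | about 14 mm | 34 mm | plain tray |
| 2 | 117.8 mm | 28 N | about 8 mm | 40 mm | tray with end handles |

I worked the readings out from the tool height at the stop, against the knob's 126 mm raised height.

**Last checks:** The final top and scene pictures show both blocks upright on their tray floors and the slide out and empty. The ring, jar, rail and purple look-alike appear unmoved, and the arm is clear with the gripper open. No check failed.

**Noted during the run:**
- While I lowered block 1, my y correction overshot by 3 mm because the pose reading had not settled. I corrected it before letting go.
- I saw no block knocked aside.
- Measured forces stayed under about 30 N.

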